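# Wring gauge bars onto an indexing table

### The job

Wring every white gauge bar on the bench onto the steel plate of its own length on the indexing table: turn the table by its black post until that plate clicks in at the loading mark, set the bar on the plate with about a third of its length overhanging the outer end, and slide it inward along the face until it is fully home against the end stop and flush with the plate. Never put a bar straight down on its final place or lift it off there (slide it to correct it), and handle a bar on its plate only while that plate is at the loading mark. When all the bars are home, turn the table on to its last detent, with the blank sector at the loading mark, and leave it there to soak; do not disturb the tin, the weight or the vial.

Things in the scene. Friction and masses are not known exactly. Their poses are not given: they have to be found in the camera images.
- bar_short_center (a point): centre of the short gauge bar, a loose white ceramic bar of square section, 60 mm long (its x axis), 34 x 34 mm, 0.3 kg nominal, lying on the bench; any of its four long faces may be wrung. May be absent.
- plate_short (a point): the short lapped steel plate on the table, 60 mm long and 34 mm wide, raised 4 mm above the table's top; origin at the centre of its upper face (44 mm above the bench), x pointing outward from the table's axis along its length. A fixed end stop 28 mm wide and 10 mm high above the face closes its inner end, so a bar fully home against it stands flush with the plate, its centre 17 mm above this origin. The plate stands at the loading mark when the table joint reads -1.047.
- bar_medium_center (a point): centre of the medium gauge bar, a loose white ceramic bar of square section, 78 mm long (its x axis), 34 x 34 mm, 0.4 kg nominal, lying on the bench; any of its four long faces may be wrung. May be absent.
- plate_medium (a point): the medium lapped steel plate on the table, 78 mm long and 34 mm wide, raised 4 mm above the table's top; origin at the centre of its upper face (44 mm above the bench), x pointing outward from the table's axis along its length. A fixed end stop 28 mm wide and 10 mm high above the face closes its inner end, so a bar fully home against it stands flush with the plate, its centre 17 mm above this origin. The plate stands at the loading mark when the table joint reads 0.0.
- bar_long_center (a point): centre of the long gauge bar, a loose white ceramic bar of square section, 96 mm long (its x axis), 34 x 34 mm, 0.5 kg nominal, lying on the bench; any of its four long faces may be wrung. May be absent.
- plate_long (a point): the long lapped steel plate on the table, 96 mm long and 34 mm wide, raised 4 mm above the table's top; origin at the centre of its upper face (44 mm above the bench), x pointing outward from the table's axis along its length. A fixed end stop 28 mm wide and 10 mm high above the face closes its inner end, so a bar fully home against it stands flush with the plate, its centre 17 mm above this origin. The plate stands at the loading mark when the table joint reads 1.047.
- table (a joint): angle of the indexing table in its base, rad, counter-clockwise from above positive; turns from -1.3 to 2.35. Detents at -1.047 (short plate at the loading mark), 0 (medium plate), 1.047 (long plate) and 2.094 (blank sector, no plate, at the loading mark: the parking position). The detent pulls the table in from within about 25 degrees; turning over a detent takes about 5 N at the post. Left between detents at the start, it swings into one within the first second or two.
- table_base: fixed round base of the indexing table, 250 mm diameter; origin on the table's axis at bench level; its -x axis points from the table's axis to the loading mark. The table on it is an aluminium disc 284 mm in diameter, top 40 mm above the bench, with a hub 48 mm in diameter rising to 56 mm.
- crank_post (a point): the black upright crank post on the table, 18 mm diameter, 100 mm from the table's axis, top 105 mm above the bench; this point is on its axis 15 mm below the top. It is the handle for turning the table and may be pinched and led along its circle; seen from the axis it lies in the direction base yaw + joint value (0 = base +x, away from the loading mark).
- load_mark (a point): tip of the small steel nib that sticks out of the base at bench level on the robot's side, 155 mm from the table's axis: the loading mark.
- tin_d: bystander: open metal moisture tin, 53 mm diameter, 40 mm high, origin under its centre
- weight3: bystander: dark iron weight with a knob, 46 mm diameter, 42 mm high, origin under its centre
- vial_c: bystander: glass vial with white cap, 34 mm diameter, 77 mm high, origin under its centre
Mind the look-alikes: they are no part of the job. What is shaped like the part that bears bar_long_center but orange is not meant. What is shaped like the part that bears bar_medium_center but turquoise is not meant.

How it is judged:
By the outcome, as a careful person would: the job done as asked, in the order asked, and still so for the second after the job is handed in, with the robot touching nothing.
Of bar_short, bar_medium, bar_long only 2 to 3 are there at a start; the rules pass over those that are not, and their reading is None.
At some moment in a run one of bar_short, bar_medium, bar_long may be knocked a few centimetres aside while the robot is not near it.
Once in a run the grip may slacken for a moment while it holds something.
It also fails if it takes over 210 s, if anything falls off the work surface, if the arm or the gripper's body presses on something with over 40 N, if the wrist force passes 120 N, or if a joint passes its speed limit or range.

### The arm

A 6-joint arm with a two-finger parallel gripper is mounted at the origin on a cart in front of the work surface, level with it; the furniture and walls round the work are solid. World frame = base frame: x ahead of the robot, y to its left, z up, the work surface at z = 0. Lengths are in m, angles in degrees, forces in N, time in s.
With the tool pointing down it reaches from about 0.15 to 0.775 m from the base axis. Payload 6.1 kg.
Tool frame: the origin (TCP) lies at the very end of the fingers, on their centre line; the grasp point (between the pads) lies 19 mm behind it (bot.grip_depth is the distance from the TCP to the grasp point, in m); z points along the fingers, y is the direction in which the jaws open and shut (so a half turn about z gives the same grasp; the last joint's range is limited). The gripper opens to 85 mm and grips with 20 to 120 N. Pads are 22 mm wide; open, the fingers measure 114 mm over their backs; the gripper's body (76 mm by 85 mm) begins 54 mm behind the grasp point. The pads swing forward as they close: fully open they stand 13 mm farther back than shut.
Start: joints at [73.74, 7.208, -2.269, 80.523, 0, 90], TCP at [0.147, 0.504, 0.231] pointing down, gripper open.
Joint ranges: [-155.77, 155.77], [-54.66, 111.73], [-72.52, 77.12], [-102.08, 115.82], [-83.92, 84.16], [-180, 180]. Speed limits (degrees/s): [136.94, 136.94, 172.46, 180, 180, 180].

### API

Orientations are given as a 3x3 rotation matrix whose columns are the frame's x, y, z axes.
In Python, from station import bot gives the robot as it stands.
- The arm moves only by the tool move_arm, never from a script. Its argument "steps" is a list of rows, each a list of 5 numbers: the shift along the tool's x, y, z in cm, then the turn about the tool's z in degrees, then the finger opening in cm, from 0 to 8.54. A call has exactly 10 rows; each row is the pose to reach, as a shift and turn from the pose commanded when the call began, along the tool's axes at that moment; what a row does not reach only later rows make up. A row lasts 1/12 s, in which the tool goes at most 41.7 mm and 7.16 degrees, less where a joint would pass 70% of its speed; a pose out of reach is approached as far as the arm can. A call with a gripper value outside its range is refused whole. The fingers move at their own pace and stop on an object; the grip force is fixed at half the most. Time passes only in rows, so rows that repeat a pose let the fingers close, or fill a call up. It gives the time, the measured TCP pose, the force and the opening at its end, in the units of the state.
- bot.get_obs(): the state, without advancing time (a new reading comes with each control period).
- bot.snapshot(name): name is "scene" or "top"; returns a dict with "pixels" (400x640x3 uint8, red, green, blue), "intrinsics" (3x3 intrinsics, pixels), "distortion" ([k1, k2, p1, p2, k3] as OpenCV has them; the pictures are not rectified), "extrinsics" (4x4, takes a point from world to camera coordinates). Camera axes: x right, y up, looking along -z (the intrinsics and any distortion apply to the point x, -y, -z); pixel columns grow to the right and rows downward; lengths in m; the calibration is good to about 2 mm. A picture is of the moment at which its call begins. There is no depth.
- bot.finish_job(): hands the job in, once; it reports no verdict.
The state is a dict: "clock": time; "qpos": joint angles; "dq": joint speeds; "joint_efforts": joint torques, N m; "position": TCP position; "eef_rot": TCP orientation; "force": force on the tool from outside, world axes, zero at the start; "torque": the same for the moment, N m; "opening": opening from 0.0 (shut) to 1.0 (fully open).
Only numpy, scipy, OpenCV 4.12 (cv2) and the standard library are available. Lean on these libraries where they do the work, as an engineer would, in place of code of your own. Each camera call takes 0.05 s, during which the arm holds its last target. There are 200 camera calls.

## Working session

There is one attempt and no reset: what is moved stays moved. The work goes in short steps, Python scripts to look and compute and a tool call to move; the robot and the scene stay as the last step left them, time stands still between calls to the robot, and variables do not carry over. Pictures are saved under pics/ and viewed, on a budget of 14 in all, crops included, one or two more only if the job needs it, and the job is handed in when it is done.

Besides the shell and the picture viewer there is one more tool, called as a command line: name --pt "numbers of a row" for each row, then --argument value for the rest. move_arm: Moves the arm, as the interface text tells. Its arguments: {"type":"object","properties":{"steps":{"type":"array","items":{"type":"array","items":{"type":"number"}}}},"required":["steps"]}

```bash
mkdir -p pics; cat > h.py <<'E'
import numpy as np, cv2
from station import bot
def snap(n,out=None,crop=None,s=1):
    d=bot.snapshot(n); im=d["pixels"][:,:,::-1]
    if out:
        o=im if crop is None else im[crop[1]:crop[3],crop[0]:crop[2]]
        cv2.imwrite("pics/"+out,cv2.resize(o,None,fx=s,fy=s,interpolation=cv2.INTER_CUBIC))
    return d
F=np.diag([1.,-1,-1])
def ray(d,px):
    E=np.array(d["extrinsics"]);R,t=E[:3,:3],E[:3,3]
    p=cv2.undistortPoints(np.array(px,float).reshape(-1,1,2),np.array(d["intrinsics"]),np.array(d["distortion"])).reshape(-1,2)
    v=np.c_[p,np.ones(len(p))]@F   # to cam axes
    return -R.T@t, v@R
def at(d,px,z):
    c,v=ray(d,px); return c+v*((z-c[2])/v[:,2])[:,None]
def proj(d,P):
    E=np.array(d["extrinsics"]);P=np.array(P,float).reshape(-1,3)
    q=(P@E[:3,:3].T+E[:3,3])@F
    return cv2.projectPoints(q,np.zeros(3),np.zeros(3),np.array(d["intrinsics"]),np.array(d["distortion"]))[0].reshape(-1,2)
E
python3 - <<'E'
from h import *
a=snap("top","top0.png");b=snap("scene","scene0.png")
for d in(a,b):print(ray(d,[[320,200]]))
o=bot.get_obs();print(o)
E
```

```text
(array([0.38999156, 0.11276206, 1.16969796]), array([[ 0.06700136, -0.00211188, -0.99778784]]))
(array([ 0.07505402, -0.66283419,  0.80965794]), array([[ 0.35155255,  0.69410861, -0.62819512]]))
{'clock': 0.1, 'qpos': array([ 7.37404873e+01,  7.23769574e+00, -2.31971117e+00,  8.05230296e+01,
       -2.57222400e-03,  8.99997984e+01]), 'dq': array([ 0.04400061, -0.0634402 ,  0.2508047 ,  0.06112689,  0.0534347 ,
       -0.10272979]), 'joint_efforts': array([ 3.84827472e-04, -4.36901093e+01,  3.53605807e+01,  1.35929603e-02,
       -8.20894456e-05,  7.32799975e-06]), 'position': array([0.14690688, 0.503656  , 0.23061466]), 'eef_rot': array([[-9.60004384e-01,  2.79984751e-01, -3.49972552e-04],
       [ 2.79984966e-01,  9.60003421e-01, -1.36030137e-03],
       [-4.48887931e-05, -1.40388233e-03, -9.99999014e-01]]), 'force': array([-0.40020467, -0.69804273, -0.27873176]), 'torque': array([-0.00461446,  0.02441888, -0.01936013]), 'opening': 1.0011085895504865}
```

View pics/top0.png

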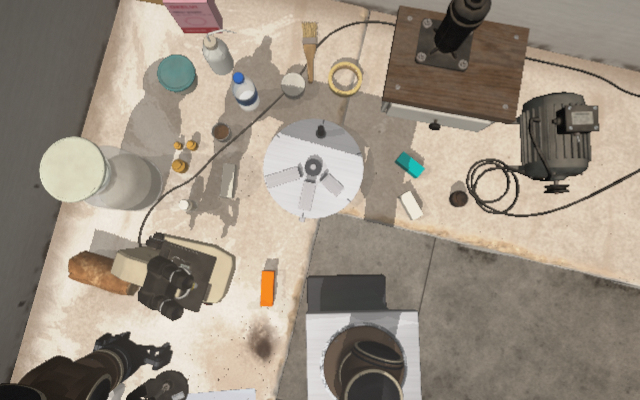

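View pics/scene0.png

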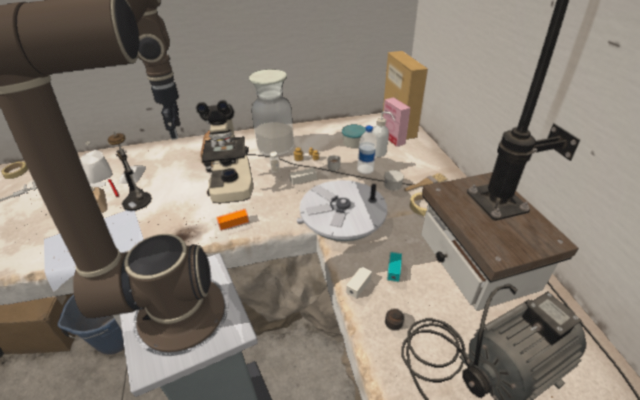

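Candidates for bars in the top view: white (229,181), white (412,205), orange decoy (268,288) and turquoise decoy (409,164). The table is at (313,167), the post at (320,130) and the nib near (305,217). Next is a close crop.

```bash
python3 - <<'E'
from h import *
a=snap("top","top1.png",(170,90,480,300),2.5)
for n,p,z in [("bar229",[229,181],.034),("bar412",[412,205],.034),("table",[313,167],.04),("hubtop",[313,163],.056),("post",[321,126],.105),("nib",[304,217],.0),("orange",[268,288],.034),("vial",[186,204],.07),("tin?",[220,131],.04),("w",[459,199],.03)]:print(n,at(a,[p],z)[0].round(3))
E
```

```text
bar229 [0.526 0.366 0.034]
bar412 [ 0.446 -0.147  0.034]
table [0.559 0.128 0.04 ]
hubtop [0.568 0.127 0.056]
post [0.659 0.103 0.105]
nib [0.421 0.158 0.   ]
orange [0.226 0.26  0.034]
vial [0.461 0.475 0.07 ]
tin? [0.668 0.389 0.04 ]
w [ 0.46 -0.28  0.03]
```

View pics/top1.png

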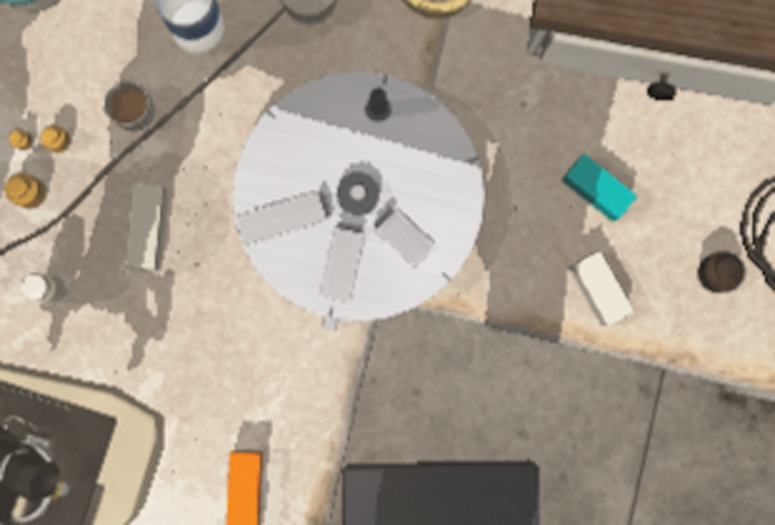

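```bash
cat >> h.py <<'E'
def c2r(p,o=(170,90),s=2.5): return (np.array(p,float)+.5)/s-.5+np.array(o)
E
python3 - <<'E'
from h import *
a=snap("top")
def q(p,z):return at(a,c2r(p),z).round(4)
R=q([[575,268],[600,254],[632,307],[607,323]],.034);print(R,R.mean(0));e=[np.linalg.norm(R[i]-R[i-1]) for i in range(4)];print(e)
L=q([[136,184],[163,184],[157,270],[127,268]],.034);print(L,L.mean(0),[np.linalg.norm(L[i]-L[i-1]) for i in range(4)])
D=q([[234,196],[484,196],[359,70],[359,321]],.04);print(D)
print("nib",q([[330,327]],0),"hub",q([[358,191]],.056),"post",q([[378,96]],.105), "postbase",q([[377,112]],.04))
P=q([[357,231],[352,300],[320,297],[333,227]],.044);print("medplate",P,P.mean(0))
print(a["pixels"][205,412],a["pixels"][180,226],a["pixels"][180,240])
E
```

```text
[[ 0.4697 -0.1133  0.034 ]
 [ 0.4848 -0.1419  0.034 ]
 [ 0.4246 -0.1753  0.034 ]
 [ 0.4073 -0.1466  0.034 ]] [ 0.4466   -0.144275  0.034   ]
[np.float64(0.07072941396618525), np.float64(0.03234145945995635), np.float64(0.06884475288647643), np.float64(0.0335108937511371)]
[[0.5766 0.3791 0.034 ]
 [0.5759 0.3485 0.034 ]
 [0.4785 0.3561 0.034 ]
 [0.4815 0.3899 0.034 ]] [0.528125 0.3684   0.034   ] [np.float64(0.09571128460113784), np.float64(0.030608005488760633), np.float64(0.09769605928593024), np.float64(0.03393287491504367)]
[[ 0.5594  0.2675  0.04  ]
 [ 0.5527 -0.0132  0.04  ]
 [ 0.6999  0.1239  0.04  ]
 [ 0.4158  0.1302  0.04  ]]
nib [[0.4106 0.1644 0.    ]] hub [[0.5593 0.1279 0.056 ]] post [[0.6534 0.1036 0.105 ]] postbase [[0.6512 0.1046 0.04  ]]
medplate [[0.5161 0.1301 0.044 ]
 [0.4392 0.1374 0.044 ]
 [0.4434 0.1729 0.044 ]
 [0.5212 0.1568 0.044 ]] [0.479975 0.1493   0.044   ]
[237 231 218] [152 145 132] [213 197 176]
```

```bash
python3 - <<'E'
from h import *
a=snap("top");im=a["pixels"][:,:,::-1]
c1=cv2.resize(im[140:240,380:440],None,fx=6,fy=6,interpolation=cv2.INTER_CUBIC)
b=snap("scene")["pixels"][:,:,::-1]
c2=cv2.resize(b[245:305,340:412],None,fx=6,fy=6,interpolation=cv2.INTER_CUBIC)
o=np.zeros((600,800,3),np.uint8);o[:600,:360]=c1[:600];o[:360,362:362+432]=c2;cv2.imwrite("pics/c2.png",o)
E
```

```text
(no output)
```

View pics/c2.png

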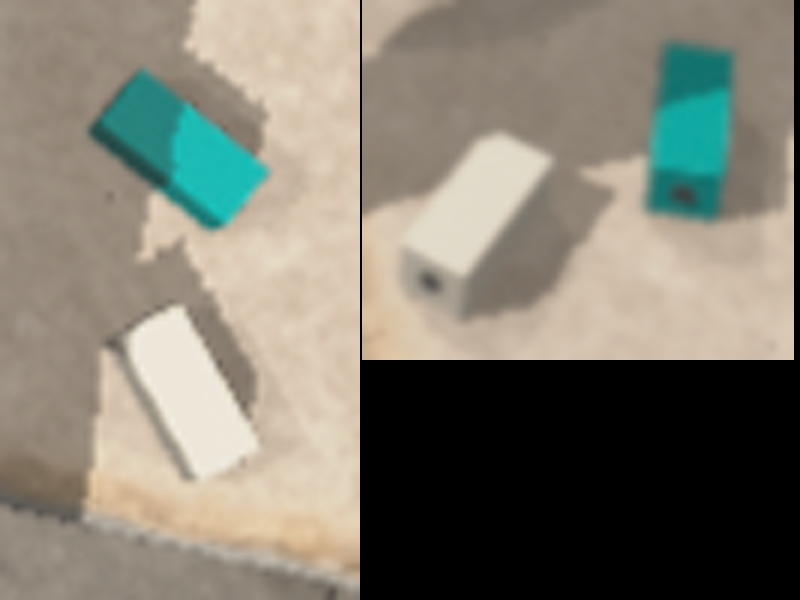

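```bash
python3 - <<'E'
from h import *
a=snap("top")
def q(p,z,o=(380,140),s=6):return at(a,c2r(p,o,s),z).round(4)
R=q([[125,340],[180,305],[258,443],[203,480]],.034);print(R,R.mean(0),np.linalg.norm(R[1]-R[2]),np.linalg.norm(R[0]-R[3]))
ax=R[[0,1]].mean(0)-R[[2,3]].mean(0);print("yaw",np.degrees(np.arctan2(ax[1],ax[0])))
b=snap("scene")
S=at(b,c2r([[500-362,131],[553-362,158],[470-362,278],[403-362,248]],(340,245),6),.034);print(S.round(4),S.mean(0))
o=bot.get_obs();t=o["position"];M=o["eef_rot"]
tgt=np.array([.4466,-.1443,.15]);print("tool delta",M.T@(tgt-t))
E
```

```text
[[ 0.4715 -0.1153  0.034 ]
 [ 0.4873 -0.1416  0.034 ]
 [ 0.422  -0.1754  0.034 ]
 [ 0.4054 -0.1491  0.034 ]] [ 0.44655 -0.14535  0.034  ] 0.07352910988173325 0.07424048760615733
yaw 27.22399295338734
[[ 0.4764 -0.1173  0.034 ]
 [ 0.4886 -0.1422  0.034 ]
 [ 0.4208 -0.1804  0.034 ]
 [ 0.4039 -0.1529  0.034 ]] [ 0.44741848 -0.14816657  0.034     ]
tool delta [-0.46911421 -0.53842967  0.08132174]
```

```bash
cat >> h.py <<'E'
def go(*T,start=None):
    """tool-frame rows (cm,cm,cm,deg) to world targets (x,y,z,toolyaw deg or None)"""
    o=bot.get_obs();t=o["position"];M=o["eef_rot"];yaw=np.degrees(np.arctan2(M[1,0],M[0,0]))
    print("t",round(o["clock"],2),"pos",t.round(4),"yaw",yaw.round(2),"q",np.round(o["qpos"],1),"F",o["force"].round(1),"open",round(o["opening"],3), "tilt",M[:2,2].round(4))
    for T_ in T:
        d=M.T@(np.array(T_[:3])-t)*100
        dy=0 if len(T_)<4 else -((T_[3]-yaw+180)%360-180)
        print(T_,"->",d.round(2),round(dy,2))
E
python3 - <<'E'
from h import *
go((.147,.35,.26),(.2,.25,.26,170),(.447,-.147,.2,208.5))
E
```

```text
t 0.4 pos [0.147  0.5039 0.2312] yaw 163.74 q [73.7  7.2 -2.3 80.5 -0.  90. ] F [-0.   0.8  0.3] open 0.998 tilt [-0.     -0.0002]
(0.147, 0.35, 0.26) -> [ -4.31 -14.78  -2.88] 0
(0.2, 0.25, 0.26, 170) -> [-12.2  -22.9   -2.88] -6.26
(0.447, -0.147, 0.2, 208.5) -> [-47.03 -54.09   3.13] -44.76
```

move_arm --pt "-1.1 -3.7 -1 0 8.5" --pt "-2.2 -7.4 -2 0 8.5" --pt "-3.3 -11 -2.8 0 8.5" --pt "-4.3 -14.8 -2.9 -3 8.5" --pt "-7 -17.5 -2.9 -6 8.5" --pt "-9.5 -20.2 -2.9 -10 8.5" --pt "-12.2 -22.9 -2.9 -14 8.5" --pt "-14.7 -25.1 -2.9 -18 8.5" --pt "-17.2 -27.4 -2.9 -22 8.5" --pt "-19.7 -29.6 -2.9 -26 8.5"

```text
clock: 1.23
position: [0.2535, 0.1631, 0.2607]
eef_rot: [[-0.985, -0.173, 0.001], [-0.173, 0.985, 0.001], [-0.001, 0.001, -1.0]]
force: [1.3, -0.0, 0.2]
opening: 0.999
```

```bash
python3 - <<'E'
from h import *
go((.447,-.147,.16,208.5))
E
```

```text
t 1.23 pos [0.2535 0.1631 0.2607] yaw -170.03 q [ 32.8 -16.9 -20.4  86.5  -0.   22.8] F [ 1.3 -0.   0.2] open 0.999 tilt [0.0013 0.0007]
(0.447, -0.147, 0.16, 208.5) -> [-13.68 -33.89  10.07] -18.53
```

move_arm --pt "-1.5 -3.8 1 -2 8.5" --pt "-3 -7.6 2 -4 8.5" --pt "-4.5 -11.4 3 -6 8.5" --pt "-6.1 -15.2 4 -8 8.5" --pt "-7.6 -19 5 -10 8.5" --pt "-9.1 -22.6 6 -12 8.5" --pt "-10.6 -26.4 7.5 -14 8.5" --pt "-12.1 -30.2 8.5 -16 8.5" --pt "-13.7 -33.9 10 -18.5 8.5" --pt "-13.7 -33.9 10 -18.5 8.5"

```text
clock: 2.07
position: [0.4474, -0.1506, 0.1573]
eef_rot: [[-0.882, -0.471, -0.002], [-0.471, 0.882, -0.001], [0.002, 0.0, -1.0]]
force: [-0.9, -0.1, -0.6]
opening: 0.993
```

```bash
python3 - <<'E'
from h import *
go((.447,-.147,.05,208.5),(.447,-.147,.013,208.5))
a=snap("top");b=snap("scene");A=a["pixels"][:,:,::-1];B=b["pixels"][:,:,::-1]
r=lambda i,x0,y0,x1,y1,s:cv2.resize(i[y0:y1,x0:x1],None,fx=s,fy=s,interpolation=cv2.INTER_CUBIC)
o=np.zeros((600,800,3),np.uint8);o[:480,:480]=r(A,250,105,370,225,4);o[:320,480:800]=r(B,330,230,410,310,4);o[480:600,:360]=r(A,170,150,290,190,3);o[330:590,490:790]=r(A,370,130,470,216,3)[:260-2+0] if 0 else cv2.resize(A[130:216,370:470],(300,260));cv2.imwrite("pics/c3.png",o)
E
```

```text
t 2.07 pos [ 0.4474 -0.1506  0.1573] yaw -151.91 q [-18.6   2.2 -17.   70.8  -0.1 -46.7] F [-0.9 -0.1 -0.6] open 0.993 tilt [-0.0018 -0.0007]
(0.447, -0.147, 0.05, 208.5) -> [-0.15  0.33 10.73] -0.41
(0.447, -0.147, 0.013, 208.5) -> [-0.16  0.33 14.43] -0.41
```

View pics/c3.png

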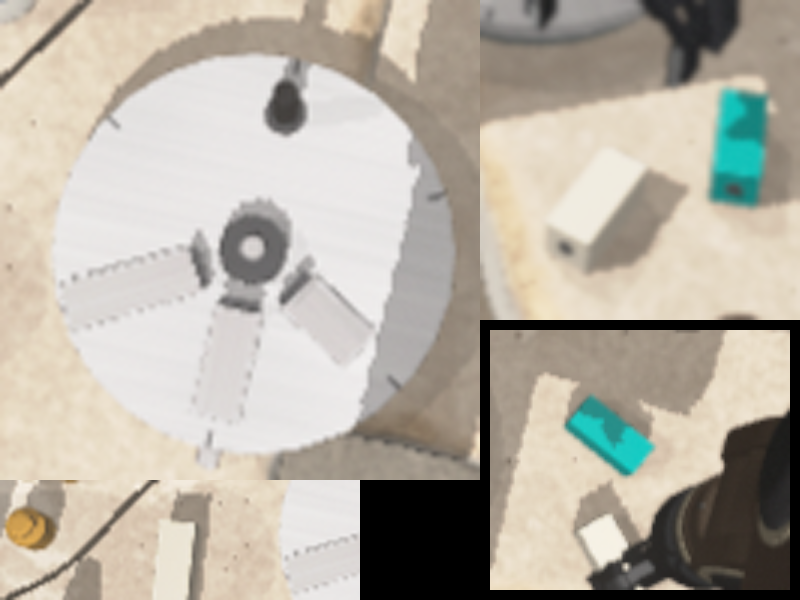

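move_arm --pt "-0.1 0.3 2 -0.4 8.5" --pt "-0.1 0.3 5 -0.4 8.5" --pt "-0.1 0.3 8 -0.4 8.5" --pt "-0.1 0.3 11 -0.4 8.5" --pt "-0.1 0.3 13 -0.4 8.5" --pt "-0.1 0.3 14.5 -0.4 8.5" --pt "-0.1 0.3 14.9 -0.4 8.5" --pt "-0.1 0.3 14.9 -0.4 5" --pt "-0.1 0.3 14.9 -0.4 2" --pt "-0.1 0.3 14.9 -0.4 2"

```text
clock: 3.0
position: [0.446, -0.1431, 0.0129]
eef_rot: [[-0.877, -0.48, 0.002], [-0.48, 0.877, -0.001], [-0.002, -0.002, -1.0]]
force: [0.4, 0.4, 0.8]
opening: 0.598
```

move_arm --pt "0 0 0 0 2" --pt "0 0 0 0 2" --pt "0 0 0 0 2" --pt "0 0 0 0 2" --pt "0 0 0 0 2" --pt "0 0 -0.5 0 2" --pt "0 0 -1.5 0 2" --pt "0 0 -3 0 2" --pt "0 0 -5 0 2" --pt "0 0 -7 0 2"

```text
clock: 3.83
position: [0.4441, -0.1429, 0.0821]
eef_rot: [[-0.878, -0.479, -0.002], [-0.479, 0.878, 0.001], [0.001, 0.002, -1.0]]
force: [0.3, -0.6, -4.7]
opening: 0.389
```

```bash
python3 - <<'E'
from h import *
go((.447,-.147,.15,208.5))
a=snap("top");b=snap("scene")
bot_p=bot.get_obs()["position"]
A=a["pixels"][:,:,::-1];B=b["pixels"][:,:,::-1]
p=proj(b,[bot_p])[0].astype(int);print(p,proj(a,[bot_p]))
o=np.zeros((600,800,3),np.uint8)
o[:480,:400]=cv2.resize(B[p[1]-70:p[1]+50,p[0]-50:p[0]+50],(400,480))
o[:400,400:800]=cv2.resize(A[140:240,260:360],(400,400));cv2.imwrite("pics/c4.png",o)
E
```

```text
t 3.83 pos [ 0.4441 -0.1429  0.0821] yaw -151.37 q [-17.8   3.6 -25.2  61.3   0.  -46.5] F [ 0.3 -0.6 -4.7] open 0.389 tilt [-0.0018  0.0007]
(0.447, -0.147, 0.15, 208.5) -> [-0.04 -0.49 -6.79] 0.13
[359 264] [[415.14025671 203.72609971]]
```

View pics/c4.png

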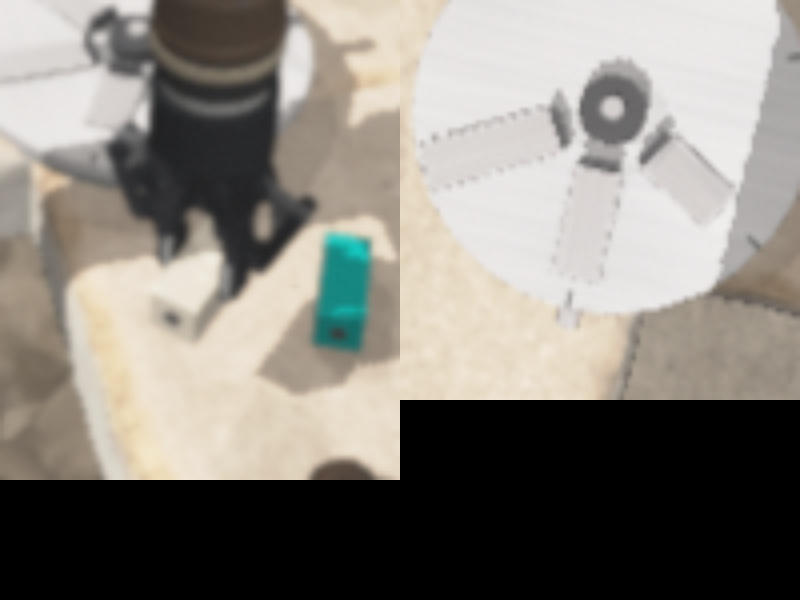

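```bash
cat > fit.py <<'E'
from h import *
from scipy.optimize import minimize
a=snap("top");b=snap("scene")
th=np.linspace(0,2*np.pi,360,endpoint=False)
def circ(c,r,z):return np.c_[c[0]+r*np.cos(th),c[1]+r*np.sin(th),np.full(360,z)]
G=[cv2.GaussianBlur(d["pixels"].astype(np.float32).mean(2),(0,0),1) for d in(a,b)]
def samp(g,uv):return cv2.remap(g,uv[:,0].astype(np.float32).reshape(-1,1),uv[:,1].astype(np.float32).reshape(-1,1),cv2.INTER_LINEAR).ravel()
def cost(c,k):
    d,g=((a,b)[k],G[k]);return -np.mean(np.clip(np.abs(samp(g,proj(d,circ(c,.145,.04)))-samp(g,proj(d,circ(c,.139,.04)))),0,60))
for k in(0,1):
    gx=[(cost((x,y),k),x,y) for x in np.arange(.54,.58,.001) for y in np.arange(.11,.145,.001)];print("disc",k,min(gx))
E
python3 - <<'E'
from fit import *
q=lambda p,z:at(a,c2r(p,(260,140),4),z)
P=q([[153,276],[204,284],[224,170],[183,168]],.044);print(P.round(4),P.mean(0))
v=P[:2].mean(0)-P[2:].mean(0);print("plate yaw",np.degrees(np.arctan2(v[1],v[0])),np.linalg.norm(v))
h=q([[212,106]],.056)[0];n=at(a,c2r([[207,468]],(250,105),4),0)[0];po=at(a,c2r([[285,93]],(250,105),4),.105)[0]
print("hub",h,"nib",n,"post",po)
for c in (h,np.array([.557,.127,0])):
    print([np.degrees(np.arctan2(*(s*(x-c))[1::-1])) for x,s in((n,1),(po,-1),(P.mean(0),1))])
E
```

```text
disc 0 (np.float32(-26.075663), np.float64(0.557), np.float64(0.129))
disc 1 (np.float32(-11.92414), np.float64(0.558), np.float64(0.129))
[[0.443  0.1724 0.044 ]
 [0.4366 0.1371 0.044 ]
 [0.5158 0.1214 0.044 ]
 [0.5179 0.15   0.044 ]] [0.47835062 0.14521576 0.044     ]
plate yaw 166.12031545291907 0.07937207499250773
hub [0.55921886 0.12861485 0.056     ] nib [0.4073975  0.16536236 0.        ] post [0.65400112 0.10366607 0.105     ]
[np.float64(166.39356039636968), np.float64(165.25299864899222), np.float64(168.3992893095862)]
[np.float64(165.61761752134473), np.float64(166.4742989331917), np.float64(166.95980867946943)]
```

```bash
python3 - <<'E'
from h import *
go((.4541,.1545,.11,166.2))
E
```

```text
t 4.03 pos [ 0.4452 -0.1432  0.0813] yaw -151.36 q [-17.8   3.6 -25.3  61.    0.  -46.5] F [-0.   0.8 -5.8] open 0.382 tilt [ 0.0007 -0.0002]
(0.4541, 0.1545, 0.11, 166.2) -> [-15.05  25.7   -2.87] 42.44
```

move_arm --pt "-0.2 0.4 -1 0.5 2" --pt "-0.8 1.4 -2 2 2" --pt "-1.8 3.1 -2.9 5 2" --pt "-3.2 5.4 -2.9 9 2" --pt "-4.7 8 -2.9 13 2" --pt "-6.2 10.6 -2.9 17 2" --pt "-7.7 13.2 -2.9 21 2" --pt "-9.2 15.8 -2.9 25 2" --pt "-10.7 18.3 -2.9 29 2" --pt "-12 20.5 -2.9 33 2"

```text
clock: 4.87
position: [0.451, 0.0962, 0.1096]
eef_rot: [[-0.997, 0.079, -0.002], [0.079, 0.997, 0.0], [0.002, -0.0, -1.0]]
force: [-0.1, -0.1, -4.4]
opening: 0.383
```

```bash
python3 - <<'E'
from h import *
go((.4541,.1545,.11,166.2))
E
```

```text
t 4.87 pos [0.451  0.0962 0.1096] yaw 175.46 q [ 12.    2.2 -23.2  64.8   0.   16.6] F [-0.1 -0.1 -4.4] open 0.383 tilt [-0.0021  0.    ]
(0.4541, 0.1545, 0.11, 166.2) -> [ 0.15  5.84 -0.04] 9.26
```

move_arm --pt "0 1.8 0 3 2" --pt "0 3.4 0 5.5 2" --pt "0 4.6 0 7.5 2" --pt "0.1 5.4 0 8.8 2" --pt "0.1 5.9 0 9.3 2" --pt "0.1 5.9 0 9.3 2" --pt "0.1 5.9 1 9.3 2" --pt "0.1 5.9 2 9.3 2" --pt "0.1 5.9 2.6 9.3 2" --pt "0.1 5.9 2.6 9.3 2"

```text
clock: 5.7
position: [0.4541, 0.1522, 0.0819]
eef_rot: [[-0.972, 0.237, -0.004], [0.237, 0.972, -0.001], [0.003, -0.002, -1.0]]
force: [-0.6, -0.3, -4.5]
opening: 0.387
```

```bash
python3 - <<'E'
from h import *
go((.4541,.1545,.057,166.2))
a=snap("top");b=snap("scene")
A=a["pixels"][:,:,::-1];B=b["pixels"][:,:,::-1]
u=np.array([-.971,.2385,0]);v=np.array([.2385,.971,0]);c=np.array([.558,.129,0])
# overlay expected plate outline
def ov(d,im,x0,y0,s,w,h):
    o=cv2.resize(im[y0:y0+h//s,x0:x0+w//s],(w,h),interpolation=cv2.INTER_CUBIC)
    P=[c+u*r+v*l+[0,0,.044] for r,l in((.042,.017),(.12,.017),(.12,-.017),(.042,-.017))]
    q=((proj(d,P)+.5-[x0,y0])*s-.5).astype(int);cv2.polylines(o,[q],True,(0,0,255),1);return o
o=np.zeros((600,800,3),np.uint8)
o[:600,:400]=ov(a,A,270,130,5,400,600);o[:500,400:]=ov(b,B,290,170,5,400,500);cv2.imwrite("pics/c5.png",o)
E
```

```text
t 5.7 pos [0.4541 0.1522 0.0819] yaw 166.3 q [ 18.5   5.  -23.7  61.5  -0.   32.2] F [-0.6 -0.3 -4.5] open 0.387 tilt [-0.0037 -0.0013]
(0.4541, 0.1545, 0.057, 166.2) -> [0.05 0.23 2.49] 0.1
```

View pics/c5.png

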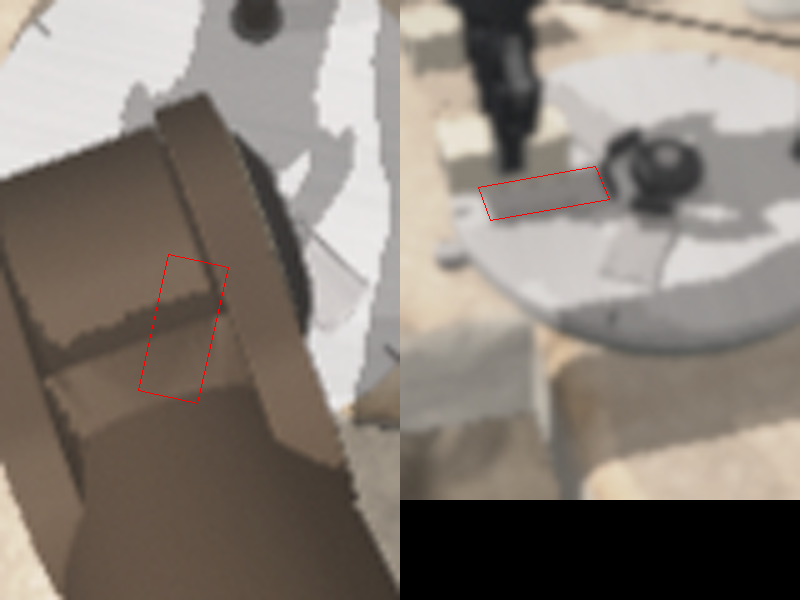

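```bash
python3 - <<'E'
from h import *
o=bot.get_obs();t=o["position"];M=o["eef_rot"];go((.4541,.1545,.057,166.2))
b=snap("scene");B=b["pixels"][:,:,::-1]
x0,y0,s=285,180,10
im=cv2.resize(B[y0:y0+50,x0:x0+80],None,fx=s,fy=s,interpolation=cv2.INTER_CUBIC)
for z,co in((-.012,(0,0,255)),(.022,(0,255,0))):
    P=[t+M[:,0]*i-M[:,1]*0+M[:,1]*j+[0,0,z] for i,j in((.039,.017),(.039,-.017),(-.039,-.017),(-.039,.017))]
    q=((proj(b,P)+.5-[x0,y0])*s-.5).astype(int);cv2.polylines(im,[q],True,co,1)
cv2.imwrite("pics/c6.png",im)
E
```

```text
t 5.8 pos [0.4552 0.1526 0.0837] yaw 166.3 q [ 18.5   5.  -23.6  61.6  -0.   32.2] F [ 0.   0.3 -3.2] open 0.378 tilt [-0.0013 -0.0005]
(0.4541, 0.1545, 0.057, 166.2) -> [0.14 0.16 2.67] 0.1
```

View pics/c6.png

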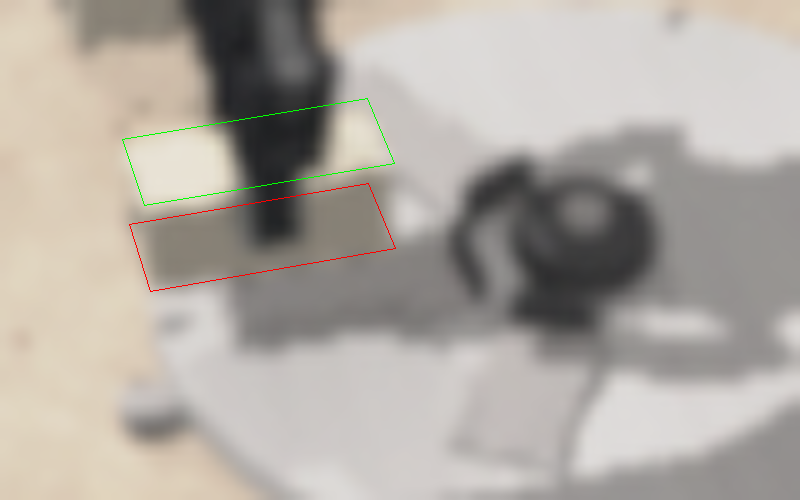

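move_arm --pt "0.1 0.16 0.5 0.1 2" --pt "0.1 0.16 1 0.1 2" --pt "0.1 0.16 1.5 0.1 2" --pt "0.1 0.16 2 0.1 2" --pt "0.1 0.16 2.3 0.1 2" --pt "0.1 0.16 2.4 0.1 2" --pt "0.1 0.16 2.5 0.1 2" --pt "0.1 0.16 2.5 0.1 2" --pt "0.1 0.16 2.5 0.1 2" --pt "0.1 0.16 2.5 0.1 2"

```text
clock: 6.68
position: [0.4552, 0.155, 0.0596]
eef_rot: [[-0.971, 0.238, 0.0], [0.238, 0.971, 0.0], [-0.0, 0.0, -1.0]]
force: [-0.2, 0.7, -4.5]
opening: 0.382
```

```bash
python3 - <<'E'
from h import *
for i in range(4):
    go((.4541,.1545,.056,166.2));bot.snapshot("top")
E
```

```text
t 6.68 pos [0.4552 0.155  0.0596] yaw 166.24 q [ 18.8   5.9 -25.7  58.3  -0.   32.6] F [-0.2  0.7 -4.5] open 0.382 tilt [0.0005 0.0002]
(0.4541, 0.1545, 0.056, 166.2) -> [ 0.1  -0.08  0.36] 0.04
t 6.73 pos [0.4552 0.155  0.0595] yaw 166.24 q [ 18.8   5.9 -25.7  58.3   0.   32.6] F [ 0.3  0.  -3.8] open 0.384 tilt [0.0004 0.0001]
(0.4541, 0.1545, 0.056, 166.2) -> [ 0.09 -0.08  0.35] 0.04
t 6.78 pos [0.4552 0.155  0.0595] yaw 166.24 q [ 18.8   5.9 -25.7  58.3  -0.   32.6] F [-0.3 -0.1 -4.1] open 0.385 tilt [0.0004 0.0001]
(0.4541, 0.1545, 0.056, 166.2) -> [ 0.09 -0.08  0.35] 0.04
t 6.83 pos [0.4551 0.155  0.0595] yaw 166.24 q [ 18.8   5.9 -25.7  58.3  -0.   32.6] F [-0.2 -0.4 -4.3] open 0.385 tilt [0.0003 0.0001]
(0.4541, 0.1545, 0.056, 166.2) -> [ 0.09 -0.07  0.35] 0.04
```

move_arm --pt "0.1 -0.07 0.05 0 2" --pt "0.1 -0.07 0.1 0 2" --pt "0.1 -0.07 0.15 0 2" --pt "0.1 -0.07 0.2 0 2" --pt "0.1 -0.07 0.25 0 2" --pt "0.1 -0.07 0.28 0 2" --pt "0.1 -0.07 0.3 0 2" --pt "0.1 -0.07 0.3 0 2" --pt "0.1 -0.07 0.3 0 2" --pt "0.1 -0.07 0.3 0 2"

```text
clock: 7.72
position: [0.4539, 0.1546, 0.0572]
eef_rot: [[-0.971, 0.238, 0.0], [0.238, 0.971, 0.0], [-0.0, 0.0, -1.0]]
force: [-3.7, -0.6, 5.2]
opening: 0.384
```

move_arm --pt "-0.2 0 0 0 2" --pt "-0.4 0 0 0 2" --pt "-0.6 0 0 0 2" --pt "-0.8 0 0 0 2" --pt "-1.0 0 0 0 2" --pt "-1.2 0 0 0 2" --pt "-1.4 0 0 0 2" --pt "-1.6 0 0 0 2" --pt "-1.8 0 0 0 2" --pt "-2.0 0 0 0 2"

```text
clock: 8.55
position: [0.4729, 0.1502, 0.0572]
eef_rot: [[-0.971, 0.238, -0.0], [0.238, 0.971, 0.001], [0.001, 0.001, -1.0]]
force: [-6.7, 1.2, 6.6]
opening: 0.386
```

move_arm --pt "-0.1 0 0 0 2" --pt "-0.2 0 0 0 2" --pt "-0.3 0 0 0 2" --pt "-0.4 0 0 0 2" --pt "-0.45 0 0 0 2" --pt "-0.5 0 0 0 2" --pt "-0.55 0 0 0 2" --pt "-0.6 0 0 0 2" --pt "-0.6 0 0 0 2" --pt "-0.6 0 0 0 2"

```text
clock: 9.38
position: [0.4788, 0.1489, 0.0572]
eef_rot: [[-0.971, 0.238, -0.0], [0.238, 0.971, 0.001], [0.001, 0.001, -1.0]]
force: [-6.9, 1.4, 6.5]
opening: 0.385
```

```bash
python3 - <<'E'
from h import *
go((.4793,.1483,.057,166.2))
o=bot.get_obs();t=o["position"];M=o["eef_rot"]
c=np.array([.558,.129,0]);print("r",np.linalg.norm((t-c)[:2]))
b=snap("scene");B=b["pixels"][:,:,::-1]
x0,y0,s=285,180,10
im=cv2.resize(B[y0:y0+50,x0:x0+80],None,fx=s,fy=s,interpolation=cv2.INTER_CUBIC)
cv2.imwrite("pics/c7.png",im)
E
```

```text
t 9.38 pos [0.4788 0.1489 0.0572] yaw 166.26 q [ 17.2   8.1 -23.5  58.4   0.1  31. ] F [-6.9  1.4  6.5] open 0.385 tilt [-0.0002  0.0013]
(0.4793, 0.1483, 0.057, 166.2) -> [-0.06 -0.04  0.02] 0.06
r 0.08166874317475895
```

View pics/c7.png

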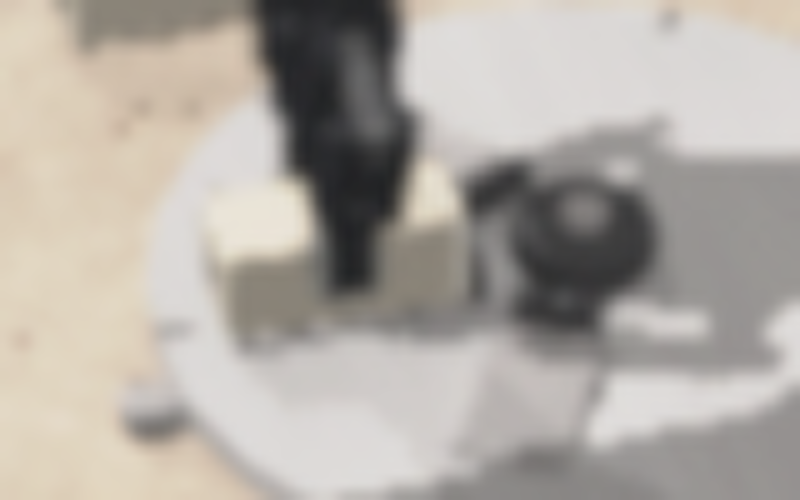

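move_arm --pt "-0.03 0 0 0 2" --pt "-0.06 0 0 0 2" --pt "-0.09 0 0 0 2" --pt "-0.12 0 0 0 2" --pt "-0.15 0 0 0 2" --pt "-0.18 0 0 0 2" --pt "-0.2 0 0 0 2" --pt "-0.2 0 0 0 2" --pt "-0.2 0 0 0 2" --pt "-0.2 0 0 0 2"

```text
clock: 10.27
position: [0.4801, 0.1485, 0.0572]
eef_rot: [[-0.971, 0.237, -0.001], [0.237, 0.971, 0.002], [0.002, 0.001, -1.0]]
force: [-8.0, 2.1, 8.4]
opening: 0.383
```

move_arm --pt "-0.03 0 0 0 2" --pt "-0.06 0 0 0 2" --pt "-0.09 0 0 0 2" --pt "-0.12 0 0 0 2" --pt "-0.15 0 0 0 2" --pt "-0.18 0 0 0 2" --pt "-0.2 0 0 0 2" --pt "-0.2 0 0 0 2" --pt "-0.2 0 0 0 2" --pt "-0.2 0 0 0 2"

```text
clock: 11.1
position: [0.4802, 0.1485, 0.0572]
eef_rot: [[-0.972, 0.237, -0.005], [0.237, 0.972, 0.003], [0.005, 0.002, -1.0]]
force: [-15.1, 4.0, 14.2]
opening: 0.385
```

move_arm --pt "0.1 0 0 0 2" --pt "0.2 0 -0.05 0 2" --pt "0.2 0 -0.05 0 2" --pt "0.2 0 -0.05 0 6" --pt "0.2 0 -0.05 0 6" --pt "0.2 0 -0.05 0 6" --pt "0.2 0 -0.05 0 6" --pt "0.2 0 -0.05 0 6" --pt "0.2 0 -0.05 0 6" --pt "0.2 0 -0.05 0 6"

```text
clock: 11.93
position: [0.4812, 0.1478, 0.0568]
eef_rot: [[-0.971, 0.238, 0.0], [0.238, 0.971, -0.0], [-0.0, -0.0, -1.0]]
force: [-0.2, 0.5, -0.7]
opening: 0.701
```

move_arm --pt "0 0 -0.5 0 6" --pt "0 0 -2 0 6" --pt "0 0 -4 0 6" --pt "0 0 -7 0 6" --pt "0 0 -10 0 6" --pt "0 0 -13 0 6" --pt "4 0 -13 0 6" --pt "8 0 -13 0 6" --pt "12 0 -13 0 6" --pt "15 0 -13 0 6"

```text
clock: 12.77
position: [0.3331, 0.1835, 0.1873]
eef_rot: [[-0.971, 0.238, 0.0], [0.238, 0.971, 0.0], [0.0, 0.0, -1.0]]
force: [0.8, 0.7, -0.5]
opening: 0.704
```

```bash
cat > view.py <<'E'
from h import *
import sys
def chk(out,x0=270,y0=135,x1=275,y1=175):
    a=snap("top");b=snap("scene");o=np.zeros((600,800,3),np.uint8)
    A=a["pixels"][:,:,::-1];B=b["pixels"][:,:,::-1]
    o[:600,:400]=cv2.resize(A[y0:y0+100,x0:x0+67],(402,600),interpolation=cv2.INTER_CUBIC)[:,:400]
    o[:600,402:]=cv2.resize(B[y1:y1+75,x1:x1+50],(400,600),interpolation=cv2.INTER_CUBIC)[:,:398]
    cv2.imwrite("pics/"+out,o)
E
python3 - <<'E'
from view import *
go()
chk("c8.png")
E
```

```text
t 12.77 pos [0.3331 0.1835 0.1873] yaw 166.22 q [ 28.8  -8.3 -23.1  75.2   0.   42.6] F [ 0.8  0.7 -0.5] open 0.704 tilt [0.     0.0004]
```

View pics/c8.png

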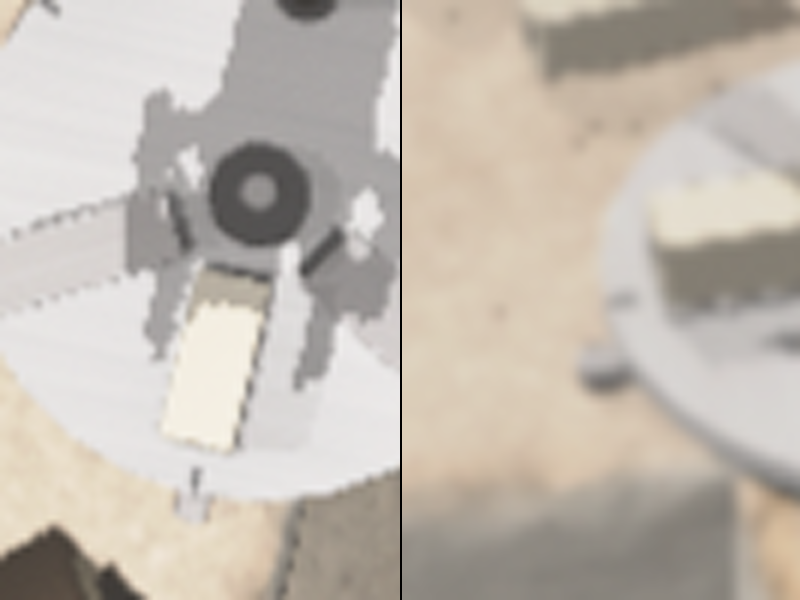

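```bash
python3 - <<'E'
from h import *
a=snap("top")
P=at(a,c2r([[163,432],[237,450],[272,283],[203,270]],(270,135),6),.078);print(P.round(4))
c=np.array([.558,.129,0]);u=np.array([-.971,.2385,0]);v=np.array([.2385,.971,0])
print("bar r,l",[(round((p-c)@u*1000,1),round((p-c)@v*1000,1)) for p in P])
Q=at(a,c2r([[153,276],[204,284],[224,170],[183,168]],(260,140),4),.044)
print("plate r,l",[(round((p-c)@u*1000,1),round((p-c)@v*1000,1)) for p in Q])
go((.4812,.1478,.19,166.2))
E
```

```text
[[0.447  0.1735 0.078 ]
 [0.4381 0.1404 0.078 ]
 [0.5131 0.123  0.078 ]
 [0.5197 0.154  0.078 ]]
bar r,l [(np.float64(118.4), np.float64(16.7)), (np.float64(119.1), np.float64(-17.5)), (np.float64(42.2), np.float64(-16.5)), (np.float64(43.1), np.float64(15.2))]
plate r,l [(np.float64(122.0), np.float64(14.7)), (np.float64(119.8), np.float64(-21.1)), (np.float64(39.1), np.float64(-17.4)), (np.float64(43.9), np.float64(10.8))]
t 12.92 pos [0.334  0.1839 0.1876] yaw 166.39 q [ 28.8  -8.3 -23.   75.1  -0.   42.4] F [0.4 0.  0. ] open 0.704 tilt [0.0016 0.0008]
(0.4812, 0.1478, 0.19, 166.2) -> [-15.15  -0.04  -0.22] 0.19
```

```bash
python3 - <<'E'
from h import *
from scipy.optimize import minimize
a=snap("top")
g3=cv2.imread("pics/c3.png").astype(np.float32).mean(2)[:480,:480]; g0=cv2.imread("pics/top0.png").astype(np.float32).mean(2)
def s3(uv): return cv2.remap(g3,(((uv+.5-[250,105])*4-.5)).astype(np.float32).reshape(-1,1,2),None,cv2.INTER_LINEAR).ravel()
def s0(uv): return cv2.remap(g0,uv.astype(np.float32).reshape(-1,1,2),None,cv2.INTER_LINEAR).ravel()
c=np.array([.558,.129,0])
k=np.linspace(.08,.92,60)
def edges(yaw,rc,L,l0):
    u=np.array([np.cos(yaw),np.sin(yaw),0]);v=np.array([-u[1],u[0],0])  # v: ccw side
    f=lambda r,l:c+np.outer(r,u)+np.outer(l,v)+[0,0,.043]
    r=rc-L/2+L*k;o=np.ones(60)
    return u,v,f,r,o
for nm,S in(("t2",s3),("t0",s0)):
  for L,off in((.078,0),(.096,-60),(.06,60)):
    res=[]
    for dy in np.arange(-4,4.1,.5):
      yaw=np.radians(166.2+off+dy);u,v,f,r,o=edges(yaw,.081 if L==.078 else (.09 if L==.096 else .072),L,0)
      for l0 in np.arange(-6,6.1,.5)/1000:
        t=0
        for s in(1,-1):
          e=S(proj(a,f(r,o*(l0+s*.017))));e1=S(proj(a,f(r,o*(l0+s*.017+.004))));e2=S(proj(a,f(r,o*(l0+s*.017-.004))))
          t+=np.mean((e1+e2)/2-e)
        res.append((t,166.2+off+dy,l0))
    res.sort(reverse=True);print(nm,L,[tuple(np.round(x,4)) for x in res[:3]])
E
```

```text
t2 0.078 [(np.float64(26.7603), np.float64(165.7), np.float64(0.001)), (np.float64(26.3803), np.float64(166.2), np.float64(0.0005)), (np.float64(26.2294), np.float64(165.2), np.float64(0.0015))]
t2 0.096 [(np.float64(30.6161), np.float64(105.2), np.float64(0.0)), (np.float64(30.2617), np.float64(105.7), np.float64(-0.0005)), (np.float64(30.1442), np.float64(104.7), np.float64(0.001))]
t2 0.06 [(np.float64(45.0066), np.float64(225.7), np.float64(0.001)), (np.float64(44.9118), np.float64(225.2), np.float64(0.0015)), (np.float64(44.4385), np.float64(226.2), np.float64(0.0005))]
t0 0.078 [(np.float64(25.4232), np.float64(166.2), np.float64(0.0015)), (np.float64(25.3797), np.float64(166.7), np.float64(0.0005)), (np.float64(25.2965), np.float64(165.7), np.float64(0.002))]
t0 0.096 [(np.float64(29.4504), np.float64(106.7), np.float64(-0.001)), (np.float64(29.2159), np.float64(106.2), np.float64(-0.0005)), (np.float64(29.0044), np.float64(107.2), np.float64(-0.002))]
t0 0.06 [(np.float64(40.5255), np.float64(226.2), np.float64(0.0015)), (np.float64(40.3342), np.float64(226.7), np.float64(0.001)), (np.float64(40.1876), np.float64(225.7), np.float64(0.002))]
```

```bash
python3 - <<'E'
from h import *
go((.655,.105,.19,166.2),(.655,.105,.065,166.2))
E
```

```text
t 12.97 pos [0.3353 0.1839 0.1876] yaw 166.33 q [ 28.8  -8.2 -23.   75.1  -0.   42.4] F [-0.3  0.   0.6] open 0.702 tilt [0.0019 0.0008]
(0.655, 0.105, 0.19, 166.2) -> [-32.93  -0.1   -0.19] 0.13
(0.655, 0.105, 0.065, 166.2) -> [-32.91  -0.12  12.31] 0.13
```

move_arm --pt "-2 0 -0.5 0 6" --pt "-5.5 0 -0.5 0 6" --pt "-9.5 0 -0.5 0 6" --pt "-13.5 0 -0.5 0 6" --pt "-17.5 0 -0.5 0 6" --pt "-21.5 0 -0.5 0 6" --pt "-25.5 0 -0.5 0 6" --pt "-29.5 0 -0.5 0 6" --pt "-32.9 -0.1 -0.5 0 6" --pt "-32.9 -0.1 0 0 6"

```text
clock: 13.8
position: [0.6611, 0.1013, 0.1837]
eef_rot: [[-0.97, 0.242, 0.001], [0.242, 0.97, -0.001], [-0.001, -0.001, -1.0]]
force: [-2.4, -0.1, -1.0]
opening: 0.708
```

```bash
python3 - <<'E'
from view import *
go((.655,.105,.065,166.2))
E
```

```text
t 13.8 pos [0.6611 0.1013 0.1837] yaw 166.0 q [ 8.7 23.3 12.8 79.5 -0.1 22.7] F [-2.4 -0.1 -1. ] open 0.708 tilt [ 0.0005 -0.0011]
(0.655, 0.105, 0.065, 166.2) -> [ 0.69  0.22 11.87] -0.2
```

move_arm --pt "0 0 1 0 6" --pt "0 0 3.5 0 6" --pt "0 0 6.5 0 6" --pt "0 0 9.5 0 6" --pt "0 0 11.5 0 6" --pt "0 0 12.2 0 6" --pt "0 0 12.2 0 3" --pt "0 0 12.2 0 0" --pt "0 0 12.2 0 0" --pt "0 0 12.2 0 0"

```text
clock: 14.63
position: [0.6558, 0.1045, 0.0672]
eef_rot: [[-0.971, 0.238, 0.003], [0.238, 0.971, 0.0], [-0.003, 0.001, -1.0]]
force: [-0.4, -0.0, 4.1]
opening: 0.195
```

move_arm --pt "0 0 0 0 0" --pt "0 0 0 0 0" --pt "0 0 0 0 0" --pt "0 0 0 0 0" --pt "0 0 0 0 0" --pt "0 0 0 0 0" --pt "0 0 0 0 0" --pt "0 0 0 0 0" --pt "0 0 0 0 0" --pt "0 0 0 0 0"

```text
clock: 15.47
position: [0.6558, 0.1045, 0.0671]
eef_rot: [[-0.971, 0.238, 0.003], [0.238, 0.971, 0.0], [-0.003, 0.001, -1.0]]
force: [-1.3, -0.9, 6.6]
opening: 0.194
```

```bash
python3 - <<'E'
from view import *
c=np.array([.558,.129]);o=bot.get_obs();p=o["position"][:2];print(p-c,np.linalg.norm(p-c),np.degrees(np.arctan2(*(p-c)[::-1])))
go()
# rows for turning 60deg about c
M=o["eef_rot"];d0=p-c
for n,A in(("60",np.arange(6,66,6)),):
  for x in A:
    r=np.radians(x);R=np.array([[np.cos(r),-np.sin(r)],[np.sin(r),np.cos(r)]])
    d=M[:2,:2].T@(R@d0-d0)*100;print(x,d.round(2),-x)
E
```

```text
[ 0.09776499 -0.02453392] 0.10079636166494692 -14.087347279734605
t 15.47 pos [0.6558 0.1045 0.0671] yaw 166.25 q [ 9.1 24.4 -0.4 65.  -0.  22.8] F [-1.3 -0.9  6.6] open 0.194 tilt [0.0034 0.0004]
6 [0.05 1.05] -6
12 [0.21 2.1 ] -12
18 [0.48 3.12] -18
24 [0.85 4.1 ] -24
30 [1.32 5.05] -30
36 [1.89 5.94] -36
42 [2.55 6.76] -42
48 [3.29 7.51] -48
54 [4.11 8.18] -54
60 [4.99 8.76] -60
```

move_arm --pt "0.01 0.5 0 -3 0" --pt "0.05 1.05 0 -6 0" --pt "0.12 1.6 0 -9 0" --pt "0.21 2.1 0 -12 0" --pt "0.33 2.6 0 -15 0" --pt "0.48 3.12 0 -18 0" --pt "0.65 3.6 0 -21 0" --pt "0.85 4.1 0 -24 0" --pt "1.07 4.6 0 -27 0" --pt "1.32 5.05 0 -30 0"

```text
clock: 16.3
position: [0.6545, 0.1562, 0.0671]
eef_rot: [[-0.959, -0.282, 0.002], [-0.282, 0.959, -0.001], [-0.002, -0.001, -1.0]]
force: [-4.4, -3.3, 8.4]
opening: 0.199
```

```bash
cat > rot.py <<'E'
from h import *
c=np.array([.558,.129]);o=bot.get_obs();p=o["position"][:2];M=o["eef_rot"]
def info(): print("rel",(p-c).round(4),np.linalg.norm(p-c).round(4),"joint deg",(np.degrees(np.arctan2(*(p-c)[::-1]))+13.9).round(2));go()
def tgt(j):
    a=np.radians(j-13.9)
    q=c+.1*np.array([np.cos(a),np.sin(a)]);print(j,(M[:2,:2].T@(q-p)*100).round(2))
E
python3 - <<'E'
from rot import *
info()
for j in np.arange(33,64,3):tgt(j)
E
```

```text
rel [0.0965 0.0272] 0.1002 joint deg 29.63
t 16.3 pos [0.6545 0.1562 0.0671] yaw -163.64 q [13.5 25.4  1.1 65.6 -0.1 -2.9] F [-4.4 -3.3  8.4] open 0.199 tilt [ 0.0025 -0.0006]
33 [0.03 0.59]
36 [0.07 1.11]
39 [0.14 1.63]
42 [0.23 2.14]
45 [0.35 2.65]
48 [0.5  3.16]
51 [0.67 3.65]
54 [0.87 4.14]
57 [1.09 4.61]
60 [1.34 5.07]
63 [1.61 5.52]
```

move_arm --pt "0.03 0.6 0 -3 0" --pt "0.07 1.1 0 -6 0" --pt "0.14 1.63 0 -9 0" --pt "0.23 2.14 0 -12 0" --pt "0.35 2.65 0 -15 0" --pt "0.5 3.16 0 -18 0" --pt "0.67 3.65 0 -21 0" --pt "0.87 4.14 0 -24 0" --pt "1.09 4.61 0 -27 0" --pt "1.34 5.07 0 -30 0"

```text
clock: 17.13
position: [0.6271, 0.2004, 0.0671]
eef_rot: [[-0.69, -0.724, 0.002], [-0.724, 0.69, -0.002], [-0.0, -0.003, -1.0]]
force: [-4.4, -6.0, 8.9]
opening: 0.197
```

move_arm --pt "0 0 0 0 0" --pt "0 0 0 0 0" --pt "0 0 0 0 4" --pt "0 0 0 0 4" --pt "0 0 0 0 4" --pt "0 0 0 0 4" --pt "0 0 -3 0 4" --pt "0 0 -6 0 4" --pt "0 0 -9 0 6" --pt "0 0 -12 0 8"

```text
clock: 17.97
position: [0.6266, 0.2015, 0.1858]
eef_rot: [[-0.692, -0.722, -0.001], [-0.722, 0.692, -0.0], [0.0, 0.0, -1.0]]
force: [1.8, -0.4, -0.7]
opening: 0.734
```

```bash
python3 - <<'E'
from rot import *
info()
a=snap("top","c9.png",(190,110,350,230),5)
E
```

```text
rel [0.0686 0.0725] 0.0998 joint deg 60.49
t 17.97 pos [0.6266 0.2015 0.1858] yaw -133.75 q [ 17.8  22.1  11.4  79.2   0.  -28.4] F [ 1.8 -0.4 -0.7] open 0.734 tilt [-0.0006 -0.    ]
```

View pics/c9.png

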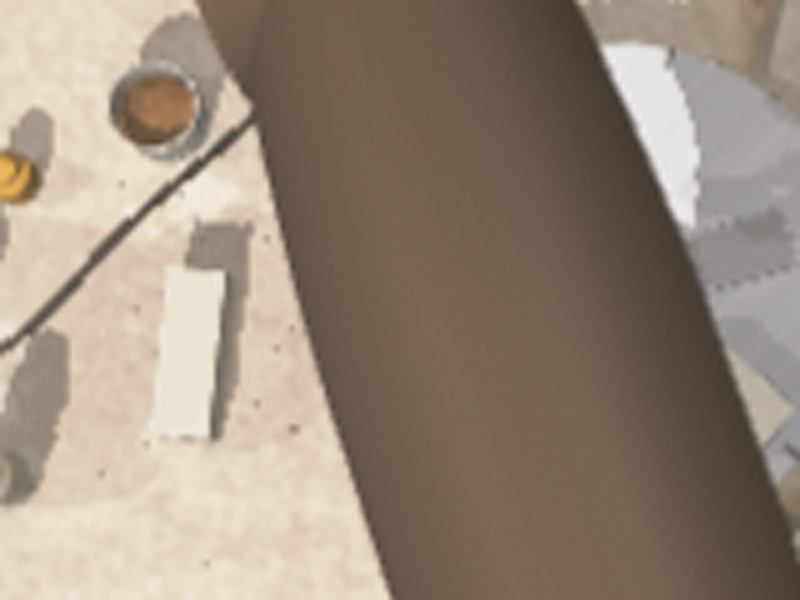

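```bash
python3 - <<'E'
from h import *
a=snap("top")
P=at(a,c2r([[167,268],[223,270],[212,438],[153,436]],(190,110),5),.034);print(P.round(4),P.mean(0))
v=P[:2].mean(0)-P[2:].mean(0);print(np.linalg.norm(v));y=np.degrees(np.arctan2(v[1],v[0]));print(y)
m=P.mean(0);go((m[0],m[1],.15,y+180),(m[0],m[1],.010,y+180))
E
```

```text
[[0.577  0.3822 0.034 ]
 [0.5751 0.3505 0.034 ]
 [0.4799 0.3575 0.034 ]
 [0.4818 0.3907 0.034 ]] [0.52844175 0.37023458 0.034     ]
0.09545900201692446
-4.63566233757511
t 18.07 pos [0.6291 0.2023 0.1908] yaw -133.75 q [ 17.8  22.   11.7  79.2   0.  -28.4] F [0.6 0.6 0.3] open 0.899 tilt [0.0084 0.0029]
(np.float64(0.5284417509032742), np.float64(0.37023457916006297), 0.15, np.float64(175.3643376624249)) -> [-5.14 18.9   4.04] 50.89
(np.float64(0.5284417509032742), np.float64(0.37023457916006297), 0.01, np.float64(175.3643376624249)) -> [-5.03 18.96 18.04] 50.89
```

move_arm --pt "-0.3 1 0.2 3 8" --pt "-0.9 3.2 0.6 9 8" --pt "-1.5 5.6 1.2 15 8.5" --pt "-2.2 8.1 1.8 21 8.5" --pt "-2.9 10.8 2.4 28 8.5" --pt "-3.6 13.5 3 35 8.5" --pt "-4.2 15.7 3.5 42 8.5" --pt "-4.8 17.6 4 48 8.5" --pt "-5.1 18.8 4 51 8.5" --pt "-5.1 18.8 4 51 8.5"

```text
clock: 18.9
position: [0.5246, 0.3703, 0.1436]
eef_rot: [[-0.997, 0.081, -0.002], [0.081, 0.997, -0.0], [0.002, -0.0, -1.0]]
force: [0.6, 0.1, 0.1]
opening: 0.992
```

```bash
python3 - <<'E'
from h import *
for i in range(3):
    go((.5285,.3700,.010,175.4));a=snap("top")
b=snap("scene");B=b["pixels"][:,:,::-1]
x0,y0,s=270,150,8
im=cv2.resize(B[y0:y0+70,x0:x0+100],None,fx=s,fy=s,interpolation=cv2.INTER_CUBIC)
u=np.array([-.9968,.0802,0]);v=np.array([-.0802,-.9968,0]);m=np.array([.5285,.370,.034])
q=((proj(b,[m+u*i+v*j for i,j in((.048,.017),(.048,-.017),(-.048,-.017),(-.048,.017))])+.5-[x0,y0])*s-.5).astype(int)
cv2.polylines(im,[q],True,(0,0,255),1);cv2.imwrite("pics/c10.png",im)
E
```

```text
t 18.9 pos [0.5246 0.3703 0.1436] yaw 175.34 q [35.2 20.7  4.  73.4  0.  39.9] F [0.6 0.1 0.1] open 0.992 tilt [-0.0018 -0.0002]
(0.5285, 0.37, 0.01, 175.4) -> [-4.200e-01  1.000e-02  1.336e+01] -0.06
t 18.95 pos [0.5255 0.3692 0.1439] yaw 175.43 q [35.1 20.7  4.  73.4 -0.  39.7] F [-0.   0.   0.3] open 0.992 tilt [-0.0009 -0.0006]
(0.5285, 0.37, 0.01, 175.4) -> [-0.31  0.11 13.39] 0.03
t 19.0 pos [0.5261 0.3685 0.1443] yaw 175.39 q [35.  20.7  4.  73.4 -0.  39.6] F [ 0.1 -0.2 -0.3] open 0.996 tilt [-0.0004 -0.0006]
(0.5285, 0.37, 0.01, 175.4) -> [-0.23  0.18 13.43] -0.01
```

View pics/c10.png

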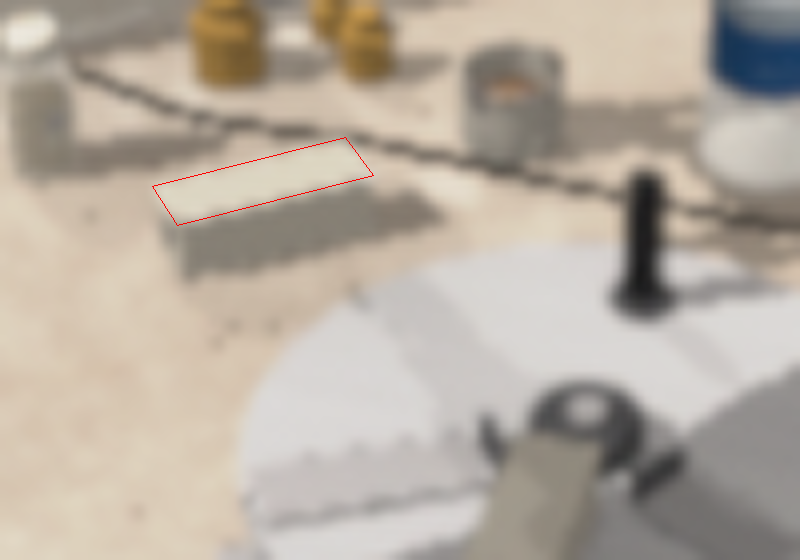

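move_arm --pt "-0.2 0.15 2 0 8.5" --pt "-0.2 0.15 5 0 8.5" --pt "-0.2 0.15 8 0 8.5" --pt "-0.2 0.15 10.5 0 8.5" --pt "-0.2 0.15 12.5 0 8.5" --pt "-0.2 0.15 13.3 0 8.5" --pt "-0.2 0.15 13.4 0 5" --pt "-0.2 0.15 13.4 0 2" --pt "-0.2 0.15 13.4 0 2" --pt "-0.2 0.15 13.4 0 2"

```text
clock: 19.93
position: [0.5296, 0.3702, 0.0127]
eef_rot: [[-0.997, 0.083, 0.002], [0.083, 0.997, 0.002], [-0.002, 0.002, -1.0]]
force: [0.3, 0.3, 0.0]
opening: 0.447
```

move_arm --pt "0 0 0 0 2" --pt "0 0 0 0 2" --pt "0 0 0 0 2" --pt "0 0 0 0 2" --pt "0 0 0 0 2" --pt "0 0 0 0 2" --pt "0 0 0 0 2" --pt "0 0 0 0 2" --pt "0 0 0 0 2" --pt "0 0 0 0 2"

```text
clock: 20.77
position: [0.5298, 0.3705, 0.0131]
eef_rot: [[-0.997, 0.083, 0.003], [0.083, 0.997, 0.002], [-0.003, 0.002, -1.0]]
force: [1.2, -0.3, 7.2]
opening: 0.382
```

```bash
python3 - <<'E'
from h import *
go((.5285,.3700,.12,175.4))
E
```

```text
t 20.77 pos [0.5298 0.3705 0.0131] yaw 175.25 q [35.  24.4 -7.5 57.9 -0.  39.7] F [ 1.2 -0.3  7.2] open 0.382 tilt [0.0034 0.0022]
(0.5285, 0.37, 0.12, 175.4) -> [  0.09  -0.04 -10.69] -0.15
```

move_arm --pt "0 0 -0.5 0 2" --pt "0 0 -1.5 0 2" --pt "0 0 -3 0 2" --pt "0 0 -5 0 2" --pt "0 0 -7 0 2" --pt "0 0 -9 0 2" --pt "0 0 -10 0 2" --pt "0 0 -10.2 0 2" --pt "0 0 -10.2 0 2" --pt "0 0 -10.2 0 2"

```text
clock: 21.6
position: [0.5279, 0.3693, 0.1116]
eef_rot: [[-0.997, 0.083, -0.001], [0.083, 0.997, -0.001], [0.001, -0.001, -1.0]]
force: [0.2, -0.7, -5.0]
opening: 0.386
```

```bash
python3 - <<'E'
from h import *
go((.4406,.1583,.11,166))
E
```

```text
t 21.6 pos [0.5279 0.3693 0.1116] yaw 175.24 q [35.  21.5  1.  69.7 -0.  39.7] F [ 0.2 -0.7 -5. ] open 0.386 tilt [-0.0015 -0.0011]
(0.4406, 0.1583, 0.11, 166) -> [  6.95 -21.75   0.19] 9.24
```

move_arm --pt "0.3 -1 0 0.5 2" --pt "0.9 -3 0 1.3 2" --pt "1.7 -5.4 0 2.3 2" --pt "2.6 -8.2 0 3.5 2" --pt "3.5 -11 0 4.7 2" --pt "4.4 -13.8 0 5.9 2" --pt "5.3 -16.6 0 7.1 2" --pt "6.1 -19 0 8.2 2" --pt "6.6 -20.8 0 8.9 2" --pt "6.9 -21.6 0 9.2 2"

```text
clock: 22.43
position: [0.4394, 0.1573, 0.1117]
eef_rot: [[-0.97, 0.244, -0.003], [0.244, 0.97, -0.002], [0.002, -0.002, -1.0]]
force: [0.6, 0.4, -4.4]
opening: 0.387
```

move_arm --pt "0 0 0 0 2" --pt "0 0 0 0 2" --pt "0 0 0.5 0 2" --pt "0 0 1 0 2" --pt "0 0 1.5 0 2" --pt "0 0 2 0 2" --pt "0 0 2.5 0 2" --pt "0 0 3 0 2" --pt "0 0 3 0 2" --pt "0 0 3 0 2"

```text
clock: 23.27
position: [0.4415, 0.1601, 0.0823]
eef_rot: [[-0.97, 0.241, -0.001], [0.241, 0.97, -0.0], [0.001, -0.001, -1.0]]
force: [-0.3, 0.2, -3.6]
opening: 0.381
```

```bash
python3 - <<'E'
from h import *
for i in range(3):
    b=snap("scene");go((.4406,.1583,.061,166))
o=bot.get_obs();t=o["position"];M=o["eef_rot"];B=b["pixels"][:,:,::-1]
x0,y0,s=270,180,10
im=cv2.resize(B[y0:y0+50,x0:x0+80],None,fx=s,fy=s,interpolation=cv2.INTER_CUBIC)
def pl(P,co):
    q=((proj(b,P)+.5-[x0,y0])*s-.5).astype(int);cv2.polylines(im,[q],True,co,1)
R=((.048,.017),(.048,-.017),(-.048,-.017),(-.048,.017))
for z,co in((-.013,(0,0,255)),(.021,(0,255,0))): pl([t+M[:,0]*i+M[:,1]*j+[0,0,z] for i,j in R],co)
u=np.array([-.9703,.2419,0]);v=np.array([-.2419,-.9703,0]);c=np.array([.558,.129,.044])
pl([c+u*(.089+i)+v*(j) for i,j in R],(255,0,0))
cv2.imwrite("pics/c11.png",im)
E
```

```text
t 23.32 pos [0.4418 0.1601 0.0827] yaw 166.04 q [ 19.9   3.9 -24.9  61.3   0.   33.9] F [-0.1 -0.1 -3.7] open 0.384 tilt [-0.0002 -0.0001]
(0.4406, 0.1583, 0.061, 166) -> [ 0.07 -0.2   2.17] 0.04
t 23.37 pos [0.4419 0.1602 0.083 ] yaw 166.04 q [ 19.9   3.9 -24.9  61.3  -0.   33.9] F [-0.4  0.6 -4. ] open 0.379 tilt [0.0003 0.0001]
(0.4406, 0.1583, 0.061, 166) -> [ 0.08 -0.21  2.2 ] 0.04
t 23.42 pos [0.4421 0.1602 0.0831] yaw 166.04 q [ 19.9   3.9 -24.8  61.3  -0.   33.9] F [-0.1  1.1 -4.4] open 0.385 tilt [0.0006 0.0002]
(0.4406, 0.1583, 0.061, 166) -> [ 0.1  -0.22  2.21] 0.04
```

View pics/c11.png

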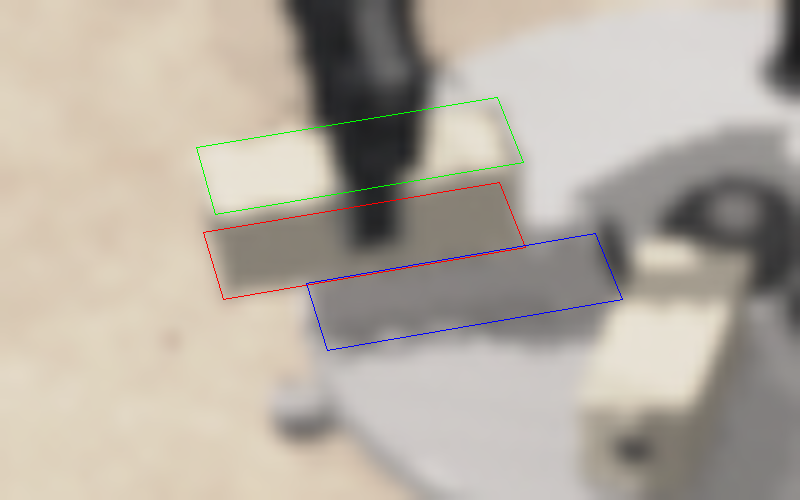

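move_arm --pt "0.1 -0.2 0.6 0 2" --pt "0.1 -0.2 1.2 0 2" --pt "0.1 -0.2 1.7 0 2" --pt "0.1 -0.2 2.1 0 2" --pt "0.1 -0.2 2.25 0 2" --pt "0.1 -0.2 2.35 0 2" --pt "0.1 -0.2 2.45 0 2" --pt "0.1 -0.2 2.5 0 2" --pt "0.1 -0.2 2.5 0 2" --pt "0.1 -0.2 2.5 0 2"

```text
clock: 24.25
position: [0.4405, 0.1585, 0.058]
eef_rot: [[-0.97, 0.241, 0.0], [0.241, 0.97, 0.0], [-0.0, 0.0, -1.0]]
force: [-0.4, 0.9, -4.3]
opening: 0.385
```

```bash
python3 - <<'E'
from h import *
go((.4406,.1583,.057,166))
E
```

```text
t 24.25 pos [0.4405 0.1585 0.058 ] yaw 166.04 q [ 19.8   4.6 -27.4  58.   -0.   33.7] F [-0.4  0.9 -4.3] open 0.385 tilt [0.0003 0.0001]
(0.4406, 0.1583, 0.057, 166) -> [-0.02 -0.01  0.1 ] 0.04
```

move_arm --pt "0 0 0.04 0 2" --pt "0 0 0.08 0 2" --pt "0 0 0.12 0 2" --pt "0 0 0.16 0 2" --pt "0 0 0.18 0 2" --pt "0 0 0.2 0 2" --pt "0 0 0.2 0 2" --pt "0 0 0.2 0 2" --pt "0 0 0.2 0 2" --pt "0 0 0.2 0 2"

```text
clock: 25.08
position: [0.4406, 0.1588, 0.057]
eef_rot: [[-0.97, 0.241, 0.001], [0.241, 0.97, 0.001], [-0.001, 0.001, -1.0]]
force: [-3.9, 0.3, 5.7]
opening: 0.382
```

move_arm --pt "-0.2 0 0 0 2" --pt "-0.45 0 0 0 2" --pt "-0.7 0 0 0 2" --pt "-0.95 0 0 0 2" --pt "-1.2 0 0 0 2" --pt "-1.45 0 0 0 2" --pt "-1.7 0 0 0 2" --pt "-1.95 0 0 0 2" --pt "-2.2 0 0 0 2" --pt "-2.4 0 0 0 2"

```text
clock: 25.92
position: [0.4631, 0.1534, 0.0571]
eef_rot: [[-0.971, 0.241, -0.001], [0.241, 0.971, 0.002], [0.001, 0.002, -1.0]]
force: [-8.2, 1.9, 9.3]
opening: 0.384
```

move_arm --pt "-0.1 0 0 0 2" --pt "-0.2 0 0 0 2" --pt "-0.3 0 0 0 2" --pt "-0.4 0 0 0 2" --pt "-0.45 0 0 0 2" --pt "-0.5 0 0 0 2" --pt "-0.55 0 0 0 2" --pt "-0.6 0 0 0 2" --pt "-0.6 0 0 0 2" --pt "-0.6 0 0 0 2"

```text
clock: 26.75
position: [0.4688, 0.1519, 0.057]
eef_rot: [[-0.971, 0.241, -0.0], [0.241, 0.971, 0.002], [0.001, 0.002, -1.0]]
force: [-7.4, 1.6, 9.2]
opening: 0.384
```

```bash
python3 - <<'E'
from h import *
go((.4716,.1505,.057,166))
p=bot.get_obs()["position"][:2]-[.558,.129];print(np.linalg.norm(p),"lat",p@[.2419,.9703])
E
```

```text
t 26.75 pos [0.4688 0.1519 0.057 ] yaw 166.08 q [ 17.9   7.2 -24.5  58.2   0.1  31.8] F [-7.4  1.6  9.2] open 0.384 tilt [-0.0004  0.0021]
(0.4716, 0.1505, 0.057, 166) -> [-0.3  -0.07  0.  ] 0.08
0.09208060111701312 lat 0.0006968836350364989
```

move_arm --pt "-0.05 -0.02 0 0 2" --pt "-0.1 -0.04 0 0 2" --pt "-0.15 -0.06 0 0 2" --pt "-0.2 -0.08 0 0 2" --pt "-0.24 -0.08 0 0 2" --pt "-0.28 -0.08 0 0 2" --pt "-0.32 -0.08 0 0 2" --pt "-0.35 -0.08 0 0 2" --pt "-0.35 -0.08 0 0 2" --pt "-0.35 -0.08 0 0 2"

```text
clock: 27.58
position: [0.4709, 0.1506, 0.057]
eef_rot: [[-0.971, 0.24, -0.002], [0.24, 0.971, 0.003], [0.003, 0.002, -1.0]]
force: [-10.7, 3.5, 11.3]
opening: 0.384
```

Starting to touch; one more push.

move_arm --pt "-0.04 0 0 0 2" --pt "-0.08 0 0 0 2" --pt "-0.12 0 0 0 2" --pt "-0.16 0 0 0 2" --pt "-0.2 0 0 0 2" --pt "-0.24 0 0 0 2" --pt "-0.24 0 0 0 2" --pt "-0.24 0 0 0 2" --pt "-0.24 0 0 0 2" --pt "-0.24 0 0 0 2"

```text
clock: 28.42
position: [0.471, 0.1505, 0.057]
eef_rot: [[-0.971, 0.239, -0.006], [0.239, 0.971, 0.004], [0.007, 0.003, -1.0]]
force: [-19.8, 4.9, 18.8]
opening: 0.384
```

Home (stalled against the stop). Relax, release, lift.

move_arm --pt "0.12 0 -0.03 0 2" --pt "0.24 0 -0.06 0 2" --pt "0.24 0 -0.06 0 2" --pt "0.24 0 -0.06 0 5.5" --pt "0.24 0 -0.06 0 5.5" --pt "0.24 0 -0.06 0 5.5" --pt "0.24 0 -0.06 0 5.5" --pt "0.24 0 -0.06 0 5.5" --pt "0.24 0 -0.06 0 5.5" --pt "0.24 0 -0.06 0 5.5"

```text
clock: 29.25
position: [0.4727, 0.1495, 0.0564]
eef_rot: [[-0.97, 0.241, 0.0], [0.241, 0.97, -0.0], [-0.0, -0.0, -1.0]]
force: [-0.1, 0.1, -0.6]
opening: 0.647
```

move_arm --pt "0 0 -0.5 0 5.5" --pt "0 0 -2 0 5.5" --pt "0 0 -4 0 5.5" --pt "0 0 -7 0 6" --pt "0 0 -10 0 6" --pt "0 0 -13 0 6" --pt "4 0 -13 0 6" --pt "8 0 -13 0 6" --pt "12 0 -13 0 6" --pt "15 0 -13 0 6"

```text
clock: 30.08
position: [0.3247, 0.1856, 0.1868]
eef_rot: [[-0.97, 0.242, -0.0], [0.242, 0.97, 0.0], [0.0, 0.0, -1.0]]
force: [0.8, 0.3, 0.4]
opening: 0.706
```

```bash
python3 - <<'E'
from rot import *
go()
a=snap("top","c12.png",(250,100,380,225),4.8)
E
```

```text
t 30.08 pos [0.3247 0.1856 0.1868] yaw 166.02 q [ 29.7  -9.  -23.7  75.2   0.   43.7] F [0.8 0.3 0.4] open 0.706 tilt [-0.0002  0.0004]
```

View pics/c12.png

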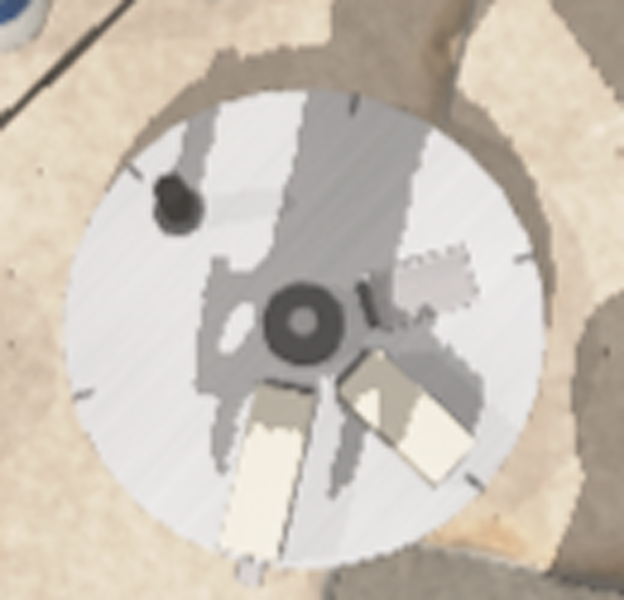

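```bash
python3 - <<'E'
from rot import *
a=snap("top");c3=np.array([.558,.129,0])
for n,p,y in(("long",[[222,548],[273,560],[318,393],[262,383]],166),("med",[[435,486],[475,437],[373,350],[338,392]],226)):
    P=at(a,c2r(p,(250,100),4.8),.078);u=np.array([np.cos(np.radians(y)),np.sin(np.radians(y)),0]);v=np.array([-u[1],u[0],0])
    print(n,[(round((q-c3)@u*1000,1),round((q-c3)@v*1000,1)) for q in P])
go((.6274,.2009,.185,226))
E
```

```text
long [(np.float64(137.9), np.float64(-14.4)), (np.float64(138.2), np.float64(15.0)), (np.float64(40.8), np.float64(19.0)), (np.float64(42.2), np.float64(-13.1))]
med [(np.float64(120.8), np.float64(-20.0)), (np.float64(118.7), np.float64(15.6)), (np.float64(43.1), np.float64(13.1)), (np.float64(44.7), np.float64(-17.8))]
t 30.18 pos [0.3236 0.1859 0.1871] yaw 166.22 q [ 29.8  -9.1 -23.8  75.3   0.   43.6] F [0.9 0.6 0. ] open 0.698 tilt [-0.0001  0.0006]
(0.6274, 0.2009, 0.185, 226) -> [-29.14   8.69   0.21] -59.78
```

```bash
cat > barfit.py <<'E'
from rot import *
from scipy.optimize import minimize
def barfit(d,L,y0,r0,S=8):
    im=d["pixels"].astype(np.float32);g=(im[:,:,0]-im[:,:,2])/im.mean(2)
    def hull(r,l,y,grow=0.):
        yy=np.radians(y0);u0=np.array([np.cos(yy),np.sin(yy),0]);v0=np.array([-u0[1],u0[0],0])
        yb=np.radians(y0+y);u=np.array([np.cos(yb),np.sin(yb),0]);v=np.array([-u[1],u[0],0])
        m=np.array([.558,.129,0])+u0*r/1000+v0*l/1000
        P=[m+u*i*(L/2+grow)+v*j*(.017+grow)+[0,0,z] for i in(-1,1) for j in(-1,1) for z in(.044,.078)]
        return cv2.convexHull(proj(d,P).astype(np.float32))
    x0,y_0=np.floor(hull(r0,0,0,.02).reshape(-1,2).min(0)).astype(int);x1,y1=np.ceil(hull(r0,0,0,.02).reshape(-1,2).max(0)).astype(int)
    G=cv2.resize(g[y_0:y1,x0:x1],None,fx=S,fy=S,interpolation=cv2.INTER_LINEAR)
    def mask(h):
        m=np.zeros(G.shape,np.uint8);cv2.fillConvexPoly(m,np.round(((h.reshape(-1,2)+.5-[x0,y_0])*S-.5)*16).astype(np.int32),1,shift=4);return m>0
    def f(p):
        a=mask(hull(*p));b=mask(hull(*p,.005))&~a
        return -(G[a].mean()-G[b].mean())
    best=min((minimize(f,[r0+i,j,k],method="Nelder-Mead",options=dict(initial_simplex=np.array([r0+i,j,k])+np.array([[0,0,0],[2,0,0],[0,2,0],[0,0,2]]))) for i in(0,2) for j in(-2,0,2) for k in(0,)),key=lambda z:z.fun)
    return best.x.round(2),best.fun
E
python3 - <<'E'
from barfit import *
a=snap("top");b=snap("scene")
for n,d in(("top",a),("scene",b)):
    print(n,"long",barfit(d,.096,166,89),"med",barfit(d,.078,226,80))
E
```

```text
top long (array([87.48,  0.43, -0.71]), np.float64(-0.054118551313877106)) med (array([80.75, -1.55, -0.86]), np.float64(-0.0666610598564148))
scene long (array([86.42,  2.2 ,  4.58]), np.float64(-0.04229874163866043)) med (array([79.23, -0.64, -3.03]), np.float64(-0.06755341589450836))
```

move_arm --pt "-1.5 0.5 0 -5 6" --pt "-4.5 1.4 0 -11 6" --pt "-8 2.4 0 -17 6" --pt "-11.7 3.5 0 -24 6" --pt "-15.4 4.6 0 -31 6" --pt "-19 5.7 0 -38 6" --pt "-22.6 6.8 0 -45 6" --pt "-25.8 7.8 0 -51 6" --pt "-28 8.5 0 -56 6" --pt "-29 8.7 0 -60 6"

```text
clock: 31.12
position: [0.6337, 0.1992, 0.184]
eef_rot: [[-0.693, -0.721, -0.001], [-0.721, 0.693, -0.001], [0.001, 0.0, -1.0]]
force: [-1.2, -0.1, -0.5]
opening: 0.707
```

move_arm --pt "0 0 0 0 6" --pt "0 0 0 0 6" --pt "0 0 0 0 6" --pt "0 0 0 0 6" --pt "0 0 0 0 6" --pt "0 0 0 0 6" --pt "0 0 0 0 6" --pt "0 0 0 0 6" --pt "0 0 0 0 6" --pt "0 0 0 0 6"

```text
clock: 31.95
position: [0.6294, 0.2003, 0.1865]
eef_rot: [[-0.694, -0.72, 0.0], [-0.72, 0.694, 0.0], [-0.0, -0.0, -1.0]]
force: [-0.3, 0.3, 0.2]
opening: 0.698
```

```bash
python3 - <<'E'
from rot import *
go((.6274,.2009,.067,226))
E
```

```text
t 31.95 pos [0.6294 0.2003 0.1865] yaw -133.96 q [ 17.7  22.4  11.8  79.4  -0.  -28.4] F [-0.3  0.3  0.2] open 0.698 tilt [0.0002 0.0001]
(0.6274, 0.2009, 0.067, 226) -> [ 0.1   0.19 11.95] 0.04
```

move_arm --pt "0.1 0.2 1 0 6" --pt "0.1 0.2 3.5 0 6" --pt "0.1 0.2 6.5 0 6" --pt "0.1 0.2 9.5 0 6" --pt "0.1 0.2 11.5 0 6" --pt "0.1 0.2 12 0 6" --pt "0.1 0.2 12 0 3" --pt "0.1 0.2 12 0 0" --pt "0.1 0.2 12 0 0" --pt "0.1 0.2 12 0 0"

```text
clock: 32.78
position: [0.6288, 0.2012, 0.0688]
eef_rot: [[-0.694, -0.72, 0.004], [-0.72, 0.694, 0.001], [-0.003, -0.002, -1.0]]
force: [2.8, 0.7, 0.2]
opening: 0.194
```

move_arm --pt "0 0 0 0 0" --pt "0 0 0 0 0" --pt "0 0 0 0 0" --pt "0 0 0 0 0" --pt "0 0 0 0 0" --pt "0 0 0 0 0" --pt "0 0 0 0 0" --pt "0 0 0 0 0" --pt "0 0 0 0 0" --pt "0 0 0 0 0"

```text
clock: 33.62
position: [0.6288, 0.2012, 0.0688]
eef_rot: [[-0.694, -0.72, 0.004], [-0.72, 0.694, 0.001], [-0.004, -0.002, -1.0]]
force: [0.7, -0.5, 6.7]
opening: 0.196
```

```bash
python3 - <<'E'
from rot import *
info()
for j in np.arange(63,91,3):tgt(j)
E
```

```text
rel [0.0708 0.0722] 0.1011 joint deg 59.46
t 33.62 pos [0.6288 0.2012 0.0688] yaw -133.96 q [ 17.7  23.9  -0.9  65.   -0.  -28.3] F [ 0.7 -0.5  6.7] open 0.196 tilt [0.004  0.0011]
63 [0.12 0.62]
66 [0.16 1.14]
69 [0.23 1.66]
72 [0.33 2.17]
75 [0.45 2.68]
78 [0.6  3.19]
81 [0.78 3.68]
84 [0.98 4.16]
87 [1.2  4.63]
90 [1.45 5.09]
```

move_arm --pt "0.03 0.6 0 -3 0" --pt "0.07 1.14 0 -6 0" --pt "0.14 1.66 0 -9 0" --pt "0.24 2.17 0 -12 0" --pt "0.37 2.68 0 -15 0" --pt "0.53 3.19 0 -18 0" --pt "0.71 3.68 0 -21 0" --pt "0.92 4.16 0 -24 0" --pt "1.15 4.63 0 -27 0" --pt "1.4 5.09 0 -30 0"

```text
clock: 34.45
position: [0.5826, 0.2262, 0.0688]
eef_rot: [[-0.239, -0.971, 0.005], [-0.971, 0.239, 0.001], [-0.002, -0.004, -1.0]]
force: [0.6, -2.9, 6.8]
opening: 0.189
```

```bash
python3 - <<'E'
from rot import *
info()
for j in np.arange(93,122,3):tgt(j)
E
```

```text
rel [0.0246 0.0972] 0.1003 joint deg 89.7
t 34.45 pos [0.5826 0.2262 0.0688] yaw -103.83 q [ 21.3  20.2  -6.3  63.3  -0.1 -54.9] F [ 0.6 -2.9  6.8] open 0.189 tilt [0.0046 0.0006]
93 [0.04 0.58]
96 [0.08 1.1 ]
99 [0.15 1.62]
102 [0.24 2.13]
105 [0.36 2.64]
108 [0.51 3.14]
111 [0.69 3.64]
114 [0.89 4.12]
117 [1.11 4.59]
120 [1.36 5.05]
```

move_arm --pt "0.04 0.58 0 -3 0" --pt "0.08 1.1 0 -6 0" --pt "0.15 1.62 0 -9 0" --pt "0.24 2.13 0 -12 0" --pt "0.36 2.64 0 -15 0" --pt "0.51 3.14 0 -18 0" --pt "0.69 3.64 0 -21 0" --pt "0.89 4.12 0 -24 0" --pt "1.11 4.59 0 -27 0" --pt "1.36 5.05 0 -30 0"

```text
clock: 35.28
position: [0.5303, 0.2247, 0.0687]
eef_rot: [[0.278, -0.961, 0.005], [-0.961, -0.278, -0.0], [0.002, -0.004, -1.0]]
force: [2.5, -4.0, 6.6]
opening: 0.194
```

move_arm --pt "0 0 0 0 0" --pt "0 0 0 0 0" --pt "0 0 0 0 4" --pt "0 0 0 0 4" --pt "0 0 0 0 4" --pt "0 0 0 0 4" --pt "0 0 -3 0 4" --pt "0 0 -6 0 4" --pt "0 0 -9 0 6" --pt "0 0 -12 0 6"

```text
clock: 36.12
position: [0.5283, 0.2251, 0.1874]
eef_rot: [[0.276, -0.961, -0.001], [-0.961, -0.276, -0.0], [-0.0, 0.001, -1.0]]
force: [0.5, 0.4, 0.3]
opening: 0.703
```

move_arm --pt "0 -1 -1 0 6" --pt "0.5 -3 -2 0 6" --pt "2.5 -3 -3 0 6" --pt "5 -3 -4 0 6" --pt "8 -3 -5 0 6" --pt "11 -3 -6 0 6" --pt "14 -3 -6 0 6" --pt "17 -3 -6 0 6" --pt "19 -3 -6 0 6" --pt "20 -3 -6 0 6"

```text
clock: 36.95
position: [0.6132, 0.0388, 0.246]
eef_rot: [[0.274, -0.962, -0.001], [-0.962, -0.274, -0.0], [0.0, 0.001, -1.0]]
force: [-1.4, -0.5, -0.5]
opening: 0.705
```

```bash
python3 - <<'E'
from barfit import *
go()
a=snap("top","top9.png");b=snap("scene")
im=cv2.resize(a["pixels"][100:240,180:480,::-1],None,fx=2.6,fy=2.6,interpolation=cv2.INTER_CUBIC);cv2.imwrite("pics/c13.png",im)
print("long",barfit(a,.096,226,88),"med",barfit(a,.078,286,80),"scene long",barfit(b,.096,226,88),"med",barfit(b,.078,286,80))
E
```

```text
t 36.95 pos [0.6132 0.0388 0.246 ] yaw -74.1 q [   3.6   17.3   12.2   84.9   -0.  -102.3] F [-1.4 -0.5 -0.5] open 0.705 tilt [-0.0006 -0.0004]
long (array([87.52, -0.83, -0.95]), np.float64(-0.03016778826713562)) med (array([80.8 , -2.04, -0.1 ]), np.float64(-0.02328936755657196)) scene long (array([89.4 ,  0.53, -1.41]), np.float64(-0.07246141135692596)) med (array([80.89, -1.87, -0.34]), np.float64(-0.07095880061388016))
```

View pics/c13.png

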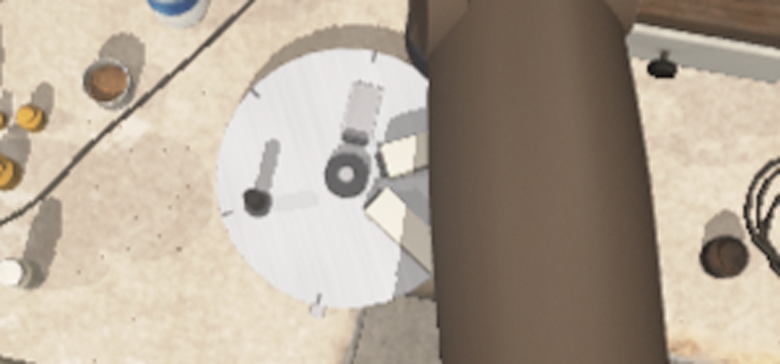

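move_arm --pt "-1 0.8 0 0 6" --pt "-3.5 2.8 0 0 6" --pt "-6.5 5.2 0 0 6" --pt "-9.5 7.6 0 0 6" --pt "-12.5 10 0 0 6" --pt "-15.5 12.4 0 0 6" --pt "-18.5 14.8 0 0 6" --pt "-21.5 17.2 0 0 6" --pt "-24.5 19.6 0 0 6" --pt "-26.9 21.5 0 0 6"

```text
clock: 37.88
position: [0.3286, 0.242, 0.2466]
eef_rot: [[0.279, -0.96, -0.0], [-0.96, -0.279, 0.001], [-0.001, 0.0, -1.0]]
force: [0.4, -0.2, 0.3]
opening: 0.702
```

```bash
python3 - <<'E'
from barfit import *
go()
a=snap("top");b=snap("scene")
im=cv2.resize(a["pixels"][105:230,250:375,::-1],None,fx=4.8,fy=4.8,interpolation=cv2.INTER_CUBIC);cv2.imwrite("pics/c14.png",im)
for d in(a,b):print("long",barfit(d,.096,226,88),"med",barfit(d,.078,286,80))
E
```

```text
t 37.88 pos [0.3286 0.242  0.2466] yaw -73.83 q [ 36.3  -5.4 -13.2  82.2   0.1 -69.9] F [ 0.4 -0.2  0.3] open 0.702 tilt [-0.0004  0.0011]
long (array([85.32, -0.39, -0.52]), np.float64(-0.04100419208407402)) med (array([81.26, -2.25, -0.49]), np.float64(-0.04995933175086975))
long (array([89.12,  0.45, -1.42]), np.float64(-0.06412196159362793)) med (array([ 8.123e+01, -2.060e+00,  4.000e-02]), np.float64(-0.06594455987215042))
```

View pics/c14.png

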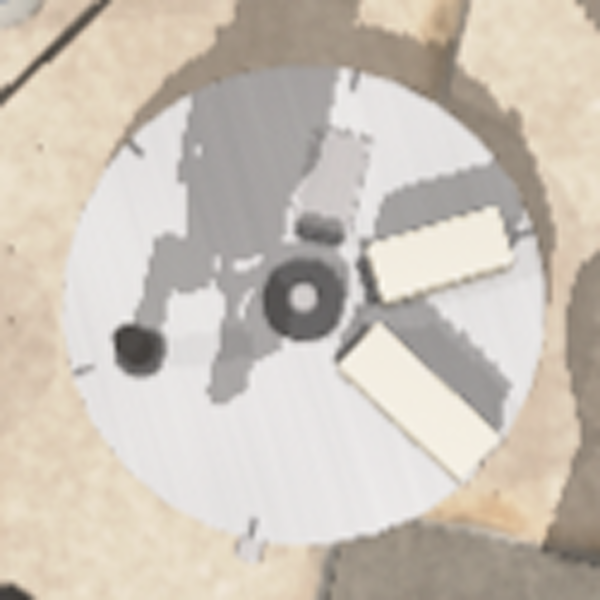

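```bash
python3 -c "
from h import *
go();print(bot.finish_job())"
```

```text
t 37.98 pos [0.3279 0.2428 0.2469] yaw -73.55 q [ 36.5  -5.4 -13.2  82.2   0.1 -70. ] F [-0.2 -0.6 -0.4] open 0.701 tilt [-0.0005  0.0016]
the job is handed in; nothing more can be done
None
```

I handed the job in at about 38 s. I wrung both white bars I found, the medium (78 mm) and the long (96 mm), onto their own plates. I saw no short bar in the opening views, so I treated it as absent.

- **Wringing:** each bar went down with about a third overhanging while its plate was at the loading mark. I slid it inward until it stalled against the end stop; the wrist force rose by about 8 to 9 N each time.
- **Parking:** I turned the table by its post to the last detent with the blank sector at the loading mark. In the last picture a tick on the disc's rim lines up with the nib. The robot stands clear.
- **Bystanders:** the tin, weight and vial stood untouched in the last views that showed them. My moves kept clear of the orange and turquoise look-alikes.

**Checks that disagreed:** the silhouette fits put the medium bar up to about 2 mm to one side and the long bar within about 1 mm. The offset changed as the table turned, so I put most of it down to a 1 to 2 mm error in my estimate of the table's centre. The end fits for the long bar spread over about 4 mm between the two cameras. The last close picture shows both bars flush with no plate edge showing, so I did not slide them again.

I used 16 pictures, two over the budget of 14.

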